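# Load the jars and set the rack's ladder stop

## Task

Put all the small black-capped specimen jars away in the notched jar rack and lock the row. First lift the rack's stop out of its notch, draw it back to the last notch and let it drop in; then stand every jar upright in the lane between end plate and stop, press the row towards the home end until the end plate is felt to stop, and bring the stop back up to the notch next to the last jar and let it drop fully in, so that the row has no room for another jar. Leave the timer, the petri dish and the slide box where they are.

Things in the scene. Friction and masses are not known exactly. Their poses are not given: they have to be found in the camera images.
- lane_home (a point): Home end of the lane of a fixed aluminium jar rack (94 x 286 mm): on the lane floor, 4 mm above the worktop, midway across. y axis: along the lane, away from home; x: across, towards the notched rail; z up. Lane 42 mm wide; side walls 8 mm above its floor. Behind home a block, 40 mm above the worktop, reaches to y = -40 mm.
- end_block (a point): Top centre of the rack's home end block. In front of the block a grey end plate (38 mm wide, top 36 mm above the lane floor) slides stiffly (about 3 N) along the lane. Its face may stand anywhere from 0 to 20 mm in front of home (lane_home y 0 to 0.020) and stops hard at 0: push the row until that is felt.
- notch_1 (a point): Notch nearest home, on the steel rail beside the lane (40 mm from its middle, rail 16 mm wide, top 10 mm above the lane floor); axes as lane_home. Six square notches, 13 mm wide, 10 mm deep, 36 mm apart. Notch k lies at lane_home y = 36*k + 8 mm; the stop's face towards home is then at 36*k + 5 mm, so notch k fits k jars with 5 mm to spare.
- stop_grip (a point): Grip point of the stop's black upright handle, over the rail: 24 mm across the lane, 14 mm along it; top 17 mm above this point, sides clear to 14 mm below it. 60 mm above the worktop when down. Pinch the 14 mm from above. It carries a 6 mm plate that bars the lane, 2 to 38 mm above its floor when down. Axes as lane_home. The stop only lifts and runs along the rail.
- stop_slide (a joint): Place of the stop along the rail, m, growing away from home: 0 = notch 1 (where it starts), 0.036 = notch 2, 0.072 = notch 3, 0.108 = notch 4, 0.144 = notch 5, 0.180 = notch 6, the last. About 1 N of friction; the 8 mm tooth plays about 2 mm either way in a notch.
- stop_lift (a joint): Height of the stop, m: 0 = down, tooth fully in a notch; 0.010 = tooth resting on the rail between notches; 0.020 = lifted as far as it goes. It must be above 0.010 to be shifted; let go, it drops by its own weight (about 1.7 N).
- jar_0_mid (a point): Centre (15 mm up, on the axis) of a squat closed specimen jar, white with a black ribbed screw cap, 36 mm diameter, 30 mm tall, 60 g; z is its axis. Three to five such jars are present, upright on the worktop. Grasped across the lane above the side walls (from 10 mm up), jars can stand close together in the lane.
- jar_1_mid (a point): Centre (15 mm up, on the axis) of a squat closed specimen jar, white with a black ribbed screw cap, 36 mm diameter, 30 mm tall, 60 g; z is its axis. Three to five such jars are present, upright on the worktop. Grasped across the lane above the side walls (from 10 mm up), jars can stand close together in the lane.
- jar_2_mid (a point): Centre (15 mm up, on the axis) of a squat closed specimen jar, white with a black ribbed screw cap, 36 mm diameter, 30 mm tall, 60 g; z is its axis. Three to five such jars are present, upright on the worktop. Grasped across the lane above the side walls (from 10 mm up), jars can stand close together in the lane.
- jar_3_mid (a point): Centre (15 mm up, on the axis) of a squat closed specimen jar, white with a black ribbed screw cap, 36 mm diameter, 30 mm tall, 60 g; z is its axis. Three to five such jars are present, upright on the worktop. Grasped across the lane above the side walls (from 10 mm up), jars can stand close together in the lane.
- jar_4_mid (a point): Centre (15 mm up, on the axis) of a squat closed specimen jar, white with a black ribbed screw cap, 36 mm diameter, 30 mm tall, 60 g; z is its axis. Three to five such jars are present, upright on the worktop. Grasped across the lane above the side walls (from 10 mm up), jars can stand close together in the lane.
- timer: White bench timer, 60 x 62 x 18 mm, a bystander; origin at the centre of its underside.
- petri: Closed petri dish, 60 mm across, 15 mm high, a bystander; origin at the centre of its underside.
- slide_box: Beige slide box, 63 x 86 x 34 mm, a bystander; origin at the centre of its underside.
- microscope_b: Fixed upright microscope, 520 mm tall, between the jars and the rack; origin at the centre of its underside. Its eyepieces and stage reach 90 mm towards the robot (-x) of the origin, the stage and knobs 80 mm to the right and 110 mm to the left: carry things round in front of it.
There are look-alikes about, which are no part of the job. Leave any orange look-alike of the part that bears jar_4_mid alone.

How it is judged (in metres and radians):
On the way, in this order (a step that is already met when the one before it is completed fails the run):
1. the stop is down in the last notch of the rail (value of joint stop_slide between 0.175 and 0.185 m and value of joint stop_lift below 0.003 m), for 0.2 s.
2. every jar stands upright in the lane, between the end plate and the drawn-back stop (x of jar_0_mid in the frame of lane_home between -0.008 and 0.008 m and z of jar_0_mid in the frame of lane_home between 0.01 and 0.02 m and angle between each of jar_0_mid, jar_1_mid, jar_2_mid, jar_3_mid, jar_4_mid's own z axis and vertical below 0.15 rad and y of jar_0_mid in the frame of lane_home between 0.012 and 0.204 m and x of jar_1_mid in the frame of lane_home between -0.008 and 0.008 m and z of jar_1_mid in the frame of lane_home between 0.01 and 0.02 m and y of jar_1_mid in the frame of lane_home between 0.012 and 0.204 m and x of jar_2_mid in the frame of lane_home between -0.008 and 0.008 m and z of jar_2_mid in the frame of lane_home between 0.01 and 0.02 m and y of jar_2_mid in the frame of lane_home between 0.012 and 0.204 m and x of jar_3_mid in the frame of lane_home between -0.008 and 0.008 m and z of jar_3_mid in the frame of lane_home between 0.01 and 0.02 m and y of jar_3_mid in the frame of lane_home between 0.012 and 0.204 m and x of jar_4_mid in the frame of lane_home between -0.008 and 0.008 m and z of jar_4_mid in the frame of lane_home between 0.01 and 0.02 m and y of jar_4_mid in the frame of lane_home between 0.012 and 0.204 m), for 0.2 s.
At the end, for the whole second after the job is handed in: Every jar stands upright (within 0.15 rad) on the lane floor, the row against the home end with the jars filling places 1 to n (each within 11 mm of where a tight row would put it), and the stop is down (tooth fully in, lift below 3 mm) in notch n, n being the number of jars (x of jar_0_mid in the frame of lane_home between -0.008 and 0.008 m and z of jar_0_mid in the frame of lane_home between 0.01 and 0.02 m and angle between each of jar_0_mid, jar_1_mid, jar_2_mid, jar_3_mid, jar_4_mid's own z axis and vertical below 0.15 rad and (y of jar_0_mid in the frame of lane_home between 0.013 and 0.029 m or y of jar_0_mid in the frame of lane_home between 0.049 and 0.065 m or y of jar_0_mid in the frame of lane_home between 0.085 and 0.101 m or y of jar_0_mid in the frame of lane_home between 0.121 and 0.137 m or y of jar_0_mid in the frame of lane_home between 0.157 and 0.173 m) and x of jar_1_mid in the frame of lane_home between -0.008 and 0.008 m and z of jar_1_mid in the frame of lane_home between 0.01 and 0.02 m and (y of jar_1_mid in the frame of lane_home between 0.013 and 0.029 m or y of jar_1_mid in the frame of lane_home between 0.049 and 0.065 m or y of jar_1_mid in the frame of lane_home between 0.085 and 0.101 m or y of jar_1_mid in the frame of lane_home between 0.121 and 0.137 m or y of jar_1_mid in the frame of lane_home between 0.157 and 0.173 m) and x of jar_2_mid in the frame of lane_home between -0.008 and 0.008 m and z of jar_2_mid in the frame of lane_home between 0.01 and 0.02 m and (y of jar_2_mid in the frame of lane_home between 0.013 and 0.029 m or y of jar_2_mid in the frame of lane_home between 0.049 and 0.065 m or y of jar_2_mid in the frame of lane_home between 0.085 and 0.101 m or y of jar_2_mid in the frame of lane_home between 0.121 and 0.137 m or y of jar_2_mid in the frame of lane_home between 0.157 and 0.173 m) and x of jar_3_mid in the frame of lane_home between -0.008 and 0.008 m and z of jar_3_mid in the frame of lane_home between 0.01 and 0.02 m and (y of jar_3_mid in the frame of lane_home between 0.013 and 0.029 m or y of jar_3_mid in the frame of lane_home between 0.049 and 0.065 m or y of jar_3_mid in the frame of lane_home between 0.085 and 0.101 m or y of jar_3_mid in the frame of lane_home between 0.121 and 0.137 m or y of jar_3_mid in the frame of lane_home between 0.157 and 0.173 m) and x of jar_4_mid in the frame of lane_home between -0.008 and 0.008 m and z of jar_4_mid in the frame of lane_home between 0.01 and 0.02 m and (y of jar_4_mid in the frame of lane_home between 0.013 and 0.029 m or y of jar_4_mid in the frame of lane_home between 0.049 and 0.065 m or y of jar_4_mid in the frame of lane_home between 0.085 and 0.101 m or y of jar_4_mid in the frame of lane_home between 0.121 and 0.137 m or y of jar_4_mid in the frame of lane_home between 0.157 and 0.173 m) and value of joint stop_lift below 0.003 m and ((value of joint stop_slide between 0.067 and 0.077 m and (y of jar_0_mid in the frame of lane_home between 0.013 and 0.029 m or y of jar_1_mid in the frame of lane_home between 0.013 and 0.029 m or y of jar_2_mid in the frame of lane_home between 0.013 and 0.029 m or y of jar_3_mid in the frame of lane_home between 0.013 and 0.029 m or y of jar_4_mid in the frame of lane_home between 0.013 and 0.029 m) and (y of jar_0_mid in the frame of lane_home between 0.049 and 0.065 m or y of jar_1_mid in the frame of lane_home between 0.049 and 0.065 m or y of jar_2_mid in the frame of lane_home between 0.049 and 0.065 m or y of jar_3_mid in the frame of lane_home between 0.049 and 0.065 m or y of jar_4_mid in the frame of lane_home between 0.049 and 0.065 m) and (y of jar_0_mid in the frame of lane_home between 0.085 and 0.101 m or y of jar_1_mid in the frame of lane_home between 0.085 and 0.101 m or y of jar_2_mid in the frame of lane_home between 0.085 and 0.101 m or y of jar_3_mid in the frame of lane_home between 0.085 and 0.101 m or y of jar_4_mid in the frame of lane_home between 0.085 and 0.101 m)) or (value of joint stop_slide between 0.103 and 0.113 m and (y of jar_0_mid in the frame of lane_home between 0.013 and 0.029 m or y of jar_1_mid in the frame of lane_home between 0.013 and 0.029 m or y of jar_2_mid in the frame of lane_home between 0.013 and 0.029 m or y of jar_3_mid in the frame of lane_home between 0.013 and 0.029 m or y of jar_4_mid in the frame of lane_home between 0.013 and 0.029 m) and (y of jar_0_mid in the frame of lane_home between 0.049 and 0.065 m or y of jar_1_mid in the frame of lane_home between 0.049 and 0.065 m or y of jar_2_mid in the frame of lane_home between 0.049 and 0.065 m or y of jar_3_mid in the frame of lane_home between 0.049 and 0.065 m or y of jar_4_mid in the frame of lane_home between 0.049 and 0.065 m) and (y of jar_0_mid in the frame of lane_home between 0.085 and 0.101 m or y of jar_1_mid in the frame of lane_home between 0.085 and 0.101 m or y of jar_2_mid in the frame of lane_home between 0.085 and 0.101 m or y of jar_3_mid in the frame of lane_home between 0.085 and 0.101 m or y of jar_4_mid in the frame of lane_home between 0.085 and 0.101 m) and (y of jar_0_mid in the frame of lane_home between 0.121 and 0.137 m or y of jar_1_mid in the frame of lane_home between 0.121 and 0.137 m or y of jar_2_mid in the frame of lane_home between 0.121 and 0.137 m or y of jar_3_mid in the frame of lane_home between 0.121 and 0.137 m or y of jar_4_mid in the frame of lane_home between 0.121 and 0.137 m)) or (value of joint stop_slide between 0.139 and 0.149 m and (y of jar_0_mid in the frame of lane_home between 0.013 and 0.029 m or y of jar_1_mid in the frame of lane_home between 0.013 and 0.029 m or y of jar_2_mid in the frame of lane_home between 0.013 and 0.029 m or y of jar_3_mid in the frame of lane_home between 0.013 and 0.029 m or y of jar_4_mid in the frame of lane_home between 0.013 and 0.029 m) and (y of jar_0_mid in the frame of lane_home between 0.049 and 0.065 m or y of jar_1_mid in the frame of lane_home between 0.049 and 0.065 m or y of jar_2_mid in the frame of lane_home between 0.049 and 0.065 m or y of jar_3_mid in the frame of lane_home between 0.049 and 0.065 m or y of jar_4_mid in the frame of lane_home between 0.049 and 0.065 m) and (y of jar_0_mid in the frame of lane_home between 0.085 and 0.101 m or y of jar_1_mid in the frame of lane_home between 0.085 and 0.101 m or y of jar_2_mid in the frame of lane_home between 0.085 and 0.101 m or y of jar_3_mid in the frame of lane_home between 0.085 and 0.101 m or y of jar_4_mid in the frame of lane_home between 0.085 and 0.101 m) and (y of jar_0_mid in the frame of lane_home between 0.121 and 0.137 m or y of jar_1_mid in the frame of lane_home between 0.121 and 0.137 m or y of jar_2_mid in the frame of lane_home between 0.121 and 0.137 m or y of jar_3_mid in the frame of lane_home between 0.121 and 0.137 m or y of jar_4_mid in the frame of lane_home between 0.121 and 0.137 m) and (y of jar_0_mid in the frame of lane_home between 0.157 and 0.173 m or y of jar_1_mid in the frame of lane_home between 0.157 and 0.173 m or y of jar_2_mid in the frame of lane_home between 0.157 and 0.173 m or y of jar_3_mid in the frame of lane_home between 0.157 and 0.173 m or y of jar_4_mid in the frame of lane_home between 0.157 and 0.173 m)))); the robot touches nothing.
It fails at once if the timer is disturbed (distance of timer from where it was at the start of the episode above 0.03 m).
It fails at once if the petri dish is disturbed (distance of petri from where it was at the start of the episode above 0.03 m).
It fails at once if the slide box is disturbed (distance of slide_box from where it was at the start of the episode above 0.03 m).
Of jar_0, jar_1, jar_2, jar_3, jar_4 only 3 to 5 are there at a start; the rules pass over those that are not, and their reading is None.
At some moment in a run one of jar_0, jar_1, jar_2, jar_3, jar_4 may be knocked a few centimetres aside while the robot is not near it.
Once in a run the grip may slacken for a moment while it holds something.
It also fails if it takes over 210 s, if anything falls off the work surface, if the arm or the gripper's body presses on something with over 40 N, if the wrist force passes 120 N, or if a joint passes its speed limit or range.

## Robot

A 6-joint arm with a two-finger parallel gripper is mounted at the origin on a cart in front of the work surface, level with it; the furniture and walls round the work are solid. World frame = base frame: x ahead of the robot, y to its left, z up, the work surface at z = 0. Lengths are in m, angles in degrees, forces in N, time in s.
With the tool pointing down it reaches from about 0.25 to 0.775 m from the base axis. Payload 8.9 kg.
Tool frame: the origin (TCP) lies at the very end of the fingers, on their centre line; the grasp point (between the pads) lies env.grip_point_offset behind it (env.grip_point_offset is the distance from the TCP to the grasp point, in m); z points along the fingers, y is the line along which they close (so a half turn about z gives the same grasp; the last joint's range is limited). The gripper opens to 85 mm and grips with 20 to 120 N. Pads are 22 mm wide; open, the fingers measure 114 mm over their backs; the gripper's body (76 mm by 85 mm) begins 54 mm behind the grasp point. The pads swing forward as they close: fully open they stand 13 mm farther back than shut.
Start: joints at [-71.179, 16.656, -8.789, 64.555, 0, 82.019], TCP at [0.237, -0.469, 0.231] pointing down, gripper open.
Joint ranges: [-144.48, 144.48], [-52.06, 99.96], [-74.48, 78.29], [-112.23, 115.85], [-86.99, 84.42], [-180, 180]. Speed limits (degrees/s): [127.2, 127.2, 159.86, 180, 180, 180].

## Interface

Orientations are given as a 3x3 rotation matrix whose columns are the frame's x, y, z axes.
In Python, from workcell import env, camera, workorder gives the robot as it stands.
- The arm moves only by the tool send_rows, never from a script. Its argument "plan" is text: rows parted by semicolons, each of 7 numbers parted by spaces: the opening, from -1 (shut) to 1 (fully open), then the shift along the world's x, y, z scaled (see below), then the turn, a rotation vector about the world's x, y, z scaled (see below). A call has 1 to 8 rows; each row is the pose to reach, as a shift and turn from the pose commanded when the call began, turning the shorter way round; what a row does not reach only later rows make up. The controller multiplies each number of a shift by 0.1 m and each number of a turn by pi rad. A row lasts 1/8 s, in which the tool goes at most 62.5 mm and 10.7 degrees, less where a joint would pass 70% of its speed; a pose out of reach is approached as far as the arm can. A call with a number of a shift or a turn outside -1 to 1 is refused whole. A call with a gripper value outside its range is refused whole. The fingers move at their own pace and stop on an object; "newtons" is the grip in N (left out, the last holds). Time passes only in rows, so rows that repeat a pose let the fingers close. It gives the time, the measured TCP pose, the force, the opening and the grip force at its end, in the units of the state.
- env.state(): the state, without advancing time (a new reading comes with each control period).
- camera(name): name is "scene" or "top"; returns a dict with "img" (400x640x3 uint8, red, green, blue), "camera_matrix" (3x3 intrinsics, pixels), "dist" ([k1, k2, p1, p2, k3] as OpenCV has them; the pictures are not rectified), "cam_to_world" (4x4, takes a point from camera to world coordinates). Camera axes: x right, y up, looking along -z (the intrinsics and any distortion apply to the point x, -y, -z); pixel columns grow to the right and rows downward; lengths in m; the calibration is good to about 2 mm. A picture is of the moment at which its call begins. There is no depth.
- workorder.hand_in(): hands the job in; it is judged then, once.
The state is a dict: "clock": time; "joint_positions": joint angles; "dq": joint speeds; "tau": joint torques, N m; "tool_pos": TCP position; "ee_rot": TCP orientation; "wrist_force": force on the tool from outside, world axes, zero at the start; "ft_torque": the same for the moment, N m; "gripper_width": finger opening in m; "grip_force": force on a finger pad.
Only numpy, scipy, OpenCV 4.12 (cv2) and the standard library are available. Lean on these libraries where they do the work, as an engineer would, in place of code of your own. Each camera call takes 0.05 s, during which the arm holds its last target. There are 200 camera calls.

## Working session

There is one attempt and no reset: what is moved stays moved. The work goes in short steps, Python scripts to look and compute and a tool call to move; the robot and the scene stay as the last step left them, time stands still between calls to the robot, and variables do not carry over. Pictures are saved under pics/ and viewed, at most 14 in all, crops included, and the job is handed in when it is done.

Besides the shell and the picture viewer there is one more tool, called as a command line: name --argument value ..., lists and objects as JSON in quotes. send_rows: Moves the arm, as the interface text tells. Shifts and turns lie within -1 to 1; 1 stands for 0.1 m of shift or pi rad of turn. Its arguments: {"type":"object","properties":{"plan":{"type":"string"},"newtons":{"type":"number"}},"required":["plan"]}

```bash
mkdir -p pics; cat > h.py <<'E'
import numpy as np, cv2
from workcell import env, camera, workorder
def snap(n,f):
    c=camera(n); cv2.imwrite(f'pics/{f}.png',c['img'][:,:,::-1]); np.savez(f'pics/{f}.npz',**c); return c
def load(f): return dict(np.load(f'pics/{f}.npz'))
def ray(c,px):
    u=cv2.undistortPoints(np.array([[px]],float),c['camera_matrix'],c['dist'])[0,0]
    T=c['cam_to_world']; d=T[:3,:3]@np.array([u[0],-u[1],-1]); return T[:3,3],d
def atz(c,px,z):
    o,d=ray(c,px); return (o+d*(z-o[2])/d[2]).round(4)
def tri(c1,p1,c2,p2):
    o1,d1=ray(c1,p1);o2,d2=ray(c2,p2)
    d1/=np.linalg.norm(d1);d2/=np.linalg.norm(d2)
    s=np.linalg.lstsq(np.c_[d1,-d2],o2-o1,rcond=None)[0]
    a=o1+d1*s[0];b=o2+d2*s[1]; return ((a+b)/2).round(4),np.linalg.norm(a-b).round(4)
def proj(c,P):
    T=np.linalg.inv(c['cam_to_world']); P=np.atleast_2d(P); q=(T[:3,:3]@P.T).T+T[:3,3]
    q=q*[1,-1,-1]
    return cv2.projectPoints(q,np.zeros(3),np.zeros(3),c['camera_matrix'],c['dist'])[0][:,0].round(1)
E
python3 - <<'E'
from h import *
s=env.state(); print({k:np.round(v,3) for k,v in s.items()}, env.grip_point_offset)
for n in('scene','top'):
    c=snap(n,n+'0'); print(n,c['cam_to_world'].round(3).tolist(),c['camera_matrix'].round(1).tolist())
E
```

```text
{'clock': np.float64(0.0), 'joint_positions': array([-71.178,  16.689,  -8.83 ,  64.555,  -0.   ,  82.019]), 'dq': array([-0.058, -0.044, -0.004, -0.082, -0.003,  0.045]), 'tau': array([-3.0000e-03, -5.3714e+01,  3.3138e+01,  1.6000e-02, -0.0000e+00,
        0.0000e+00]), 'tool_pos': array([ 0.237, -0.468,  0.231]), 'ee_rot': array([[ 0.893,  0.451, -0.   ],
       [ 0.451, -0.893,  0.001],
       [ 0.   , -0.001, -1.   ]]), 'wrist_force': array([-1.142, -0.566, -0.642]), 'ft_torque': array([0.026, 0.039, 0.042]), 'grip_force': np.float64(0.0), 'gripper_width': np.float64(0.086)} 0.0187
scene [[-0.777, 0.229, -0.586, -0.221], [-0.629, -0.3, 0.717, 0.978], [-0.011, 0.926, 0.377, 0.588], [0.0, 0.0, 0.0, 1.0]] [[472.9, 0.0, 322.9], [0.0, 472.9, 196.9], [0.0, 0.0, 1.0]]
top [[0.005, 0.992, -0.123, 0.38], [-1.0, 0.007, 0.017, 0.022], [0.017, 0.123, 0.992, 1.43], [0.0, 0.0, 0.0, 1.0]] [[385.4, 0.0, 315.1], [0.0, 385.4, 201.2], [0.0, 0.0, 1.0]]
```

View pics/scene0.png

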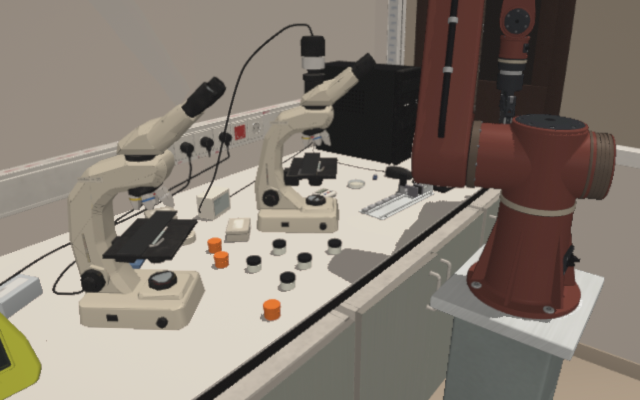

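View pics/top0.png

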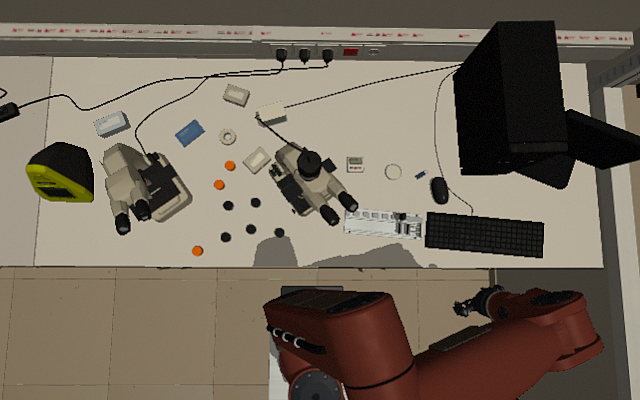

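The five black-capped jars are at top pixels (228,206), (255,203), (226,237), (250,229), (279,232), which match scene pixels (254,263), (279,246), (287,281), (304,260), (335,246). The look-alikes are orange, at top (230,166), (219,185), (197,251). The rack is at about (345–425, 208–238) in top, with the stop at the right end. Next I'll crop the rack and jars.

```bash
python3 - <<'E'
from h import *
t=load('top0');s=load('scene0')
a=cv2.resize(t['img'][190:255,330:440],None,fx=7,fy=7,interpolation=2)[:,:,::-1]
cv2.imwrite('pics/rack.png',a)
a=cv2.resize(s['img'][160:300,235:445],None,fx=3.8,fy=3.8,interpolation=2)[:,:,::-1]
cv2.imwrite('pics/s_close.png',a)
# dark cap blobs
g=t['img'].max(2); m=(g<70).astype(np.uint8); m[:, :205]=0; m[:,292:]=0; m[:192]=0;m[248:]=0
n,l,st,ce=cv2.connectedComponentsWithStats(m)
for i in range(1,n):
    if 15<st[i,4]<200: print(st[i],ce[i].round(1),atz(t,ce[i],.03))
for a,b in [((228,206),(254,261)),((255,203),(279,243)),((226,237),(287,278)),((250,229),(304,257)),((279,232),(335,243))]:
    print(tri(t,a,s,b))
E
```

```text
[282 192  10  12  71] [287.9 195.9] [0.5718 0.0983 0.03  ]
[251 198   9   9  70] [255.1 202.2] [0.548  0.2178 0.03  ]
[223 201  10   9  71] [227.9 205.1] [0.5366 0.3164 0.03  ]
[246 225  10   9  70] [250.5 229. ] [0.4501 0.232  0.03  ]
[275 228   9  10  71] [279.1 232.3] [0.4387 0.1283 0.03  ]
[221 233  10   9  73] [225.2 237. ] [0.4207 0.3221 0.03  ]
(array([0.5345, 0.318 , 0.0204]), np.float64(0.0004))
(array([0.5459, 0.2191, 0.0242]), np.float64(0.0008))
(array([0.4216, 0.3224, 0.0185]), np.float64(0.0015))
(array([0.4497, 0.2342, 0.0238]), np.float64(0.0017))
(array([0.4385, 0.1282, 0.0215]), np.float64(0.0041))
```

View pics/rack.png

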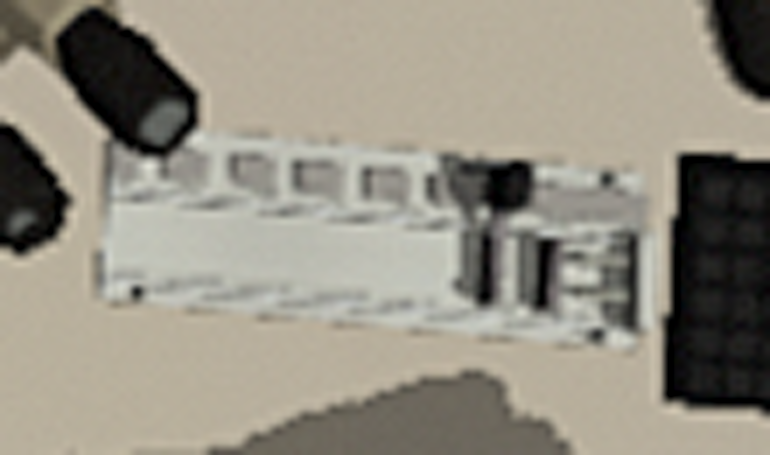

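View pics/s_close.png

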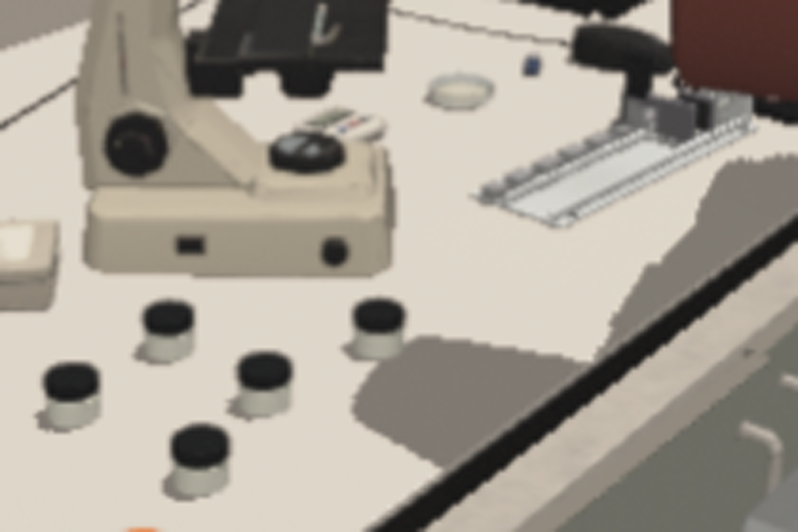

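Crop of the rack: corners at about (110,130), (100,297), (635,347), (645,178). The handle is black, at (510,185), with home at the right. The scene crop shows all five upright black-capped jars. Next I'll work out the rack frame.

```bash
python3 - <<'E'
from h import *
t=load('top0');s=load('scene0')
C=lambda x,y:(x/7+330-.43,y/7+190-.43)
S=lambda x,y:(x/3.8+235-.37,y/3.8+160-.37)
for nm,p,z in [('TL',(110,130),.012),('BL',(100,297),.006),('BR',(635,347),.006),('TR',(645,178),.006),
 ('handle top',(512,185),.077)]: print(nm,atz(t,C(*p),z))
for nm,p in [('left corner rail',(474,197)),('near corner',(558,227)),('home near corner',(752,127))]: print(nm,[atz(s,S(*p),z) for z in(0,.006)])
# notch centres in crop, top of rail z=.014
for p in [(182,170),(253,172),(318,179),(386,185)]: print('notch',atz(t,C(*p),.009))
# bystanders
for nm,p in [('timer',(355,164)),('petri',(394,171)),('slide',(257,160)),('eye1',(348,200)),('eye2',(326,214)),('kbd',(427,232)),('micro base', (310,185))]: print(nm,atz(t,p,.02), atz(t,p,.4))
E
```

```text
TL [ 0.5302 -0.1137  0.012 ]
BL [ 0.4422 -0.1086  0.006 ]
BR [ 0.4173 -0.3916  0.006 ]
TR [ 0.507  -0.3995  0.006 ]
handle top [ 0.4967 -0.3108  0.077 ]
left corner rail [array([ 0.5285, -0.1135,  0.    ]), array([ 0.5208, -0.1024,  0.006 ])]
near corner [array([ 0.4441, -0.1061,  0.    ]), array([ 0.4373, -0.0951,  0.006 ])]
home near corner [array([ 0.4209, -0.3872,  0.    ]), array([ 0.4143, -0.3733,  0.006 ])]
notch [ 0.5094 -0.1521  0.009 ]
notch [ 0.5086 -0.1898  0.009 ]
notch [ 0.5051 -0.2243  0.009 ]
notch [ 0.5021 -0.2604  0.009 ]
timer [ 0.6955 -0.1501  0.02  ] [ 0.6106 -0.1037  0.4   ]
petri [ 0.6701 -0.296   0.02  ] [ 0.592  -0.2103  0.4   ]
slide [0.7076 0.2158 0.02  ] [0.6194 0.1636 0.4   ]
eye1 [ 0.5596 -0.1231  0.02  ] [ 0.5113 -0.084   0.4   ]
eye2 [ 0.5072 -0.0418  0.02  ] [ 0.473  -0.0246  0.4   ]
kbd [ 0.4432 -0.4131  0.02  ] [ 0.4262 -0.2958  0.4   ]
micro base [0.6147 0.0176 0.02  ] [0.5515 0.0188 0.4   ]
```

```bash
cat >> h.py <<'E'
LH=np.array([.4535,-.355,.004]); TH=np.radians(-4.8)
def lane(x,y,z,LH=LH,TH=TH):
    c,s=np.cos(TH),np.sin(TH); return np.array([LH[0]+c*x-s*y,LH[1]+s*x+c*y,LH[2]+z])
E
python3 - <<'E'
from h import *
t=load('top0');s=load('scene0')
def over(c,x0,x1,y0,y1,f,n,off=.5):
    im=cv2.resize(c['img'][y0:y1,x0:x1],None,fx=f,fy=f,interpolation=2)[:,:,::-1].copy()
    def ln(P,col):
        q=proj(c,[lane(*p) for p in P]); q=((q-[x0,y0]+off)*f).astype(int)
        cv2.polylines(im,[q.reshape(-1,1,2)],False,col,1)
    ln([(-21,0,0),(-21,246,0)] and [(-.021,0,.008),(-.021,.246,.008)],(0,0,255)); ln([(.021,0,.008),(.021,.246,.008)],(0,0,255))
    for k in range(1,7):
        y=.036*k+.008
        for d in(-.0065,.0065): ln([(.032,y+d,.01),(.048,y+d,.01)],(0,160,0))
    ln([(.032,0,.01),(.032,.246,.01)],(0,160,0));ln([(.048,0,.01),(.048,.246,.01)],(0,160,0))
    h=[(.028,.037,.073),(.052,.037,.073),(.052,.051,.073),(.028,.051,.073),(.028,.037,.073)]; ln(h,(255,0,255))
    ln([(-.020,.041,.038),(.02,.041,.038),(.02,.047,.038),(-.02,.047,.038),(-.020,.041,.038)],(255,0,0))
    ln([(-.020,0,.036),(.02,0,.036),(.02,-.04,.036),(-.02,-.04,.036),(-.020,0,.036)],(255,128,0))
    return im
a=over(t,330,440,190,255,7,'')
b=over(s,355,450,160,220,7,'')
b=cv2.resize(b,(a.shape[1],int(b.shape[0]*a.shape[1]/b.shape[1])))
b=b[:600-0]; im=np.vstack([a,b]); im=cv2.resize(im,None,fx=min(1,600/im.shape[0]),fy=min(1,600/im.shape[0])); print(im.shape); cv2.imwrite('pics/over.png',im)
E
```

```text
(600, 491, 3)
```

View pics/over.png

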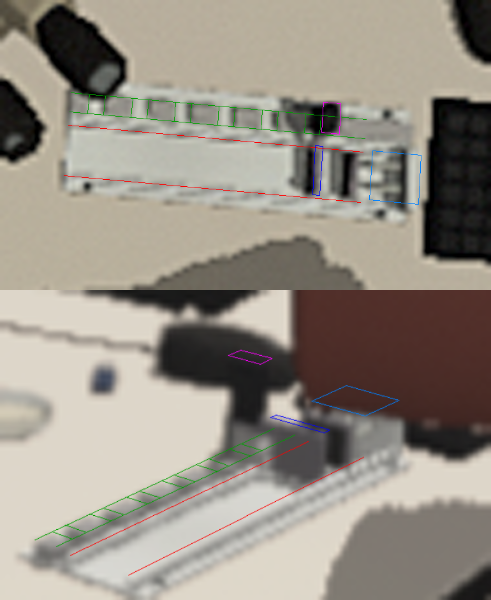

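The overlay agrees to a few mm. To pin down the cross-lane and along-lane offsets I'll take averaged intensity profiles.

```bash
python3 - <<'E'
from h import *
t=load('top0');s=load('scene0')
def prof(c,xs,ys,z):
    g=c['img'].mean(2).astype(np.float32)
    P=np.array([lane(x,y,z) for x in xs for y in ys]); q=proj(c,P).astype(np.float32)
    return cv2.remap(g,q[:,0].reshape(len(xs),-1),q[:,1].reshape(len(xs),-1),cv2.INTER_LINEAR)
xs=np.arange(-.06,.07,.002)
for n,c,ys in(('top',t,np.linspace(.1,.18,60)),('scene',s,np.linspace(.1,.2,80))):
    p=prof(c,xs,ys,0); print(n); print(' '.join(f'{x*1000:.0f}:{v:.0f}' for x,v in zip(xs,p.mean(1))))
ys=np.arange(.05,.25,.003)
p=prof(t,np.linspace(.034,.046,5),ys,.01).mean(0); print('rail',' '.join(f'{y*1000:.0f}:{v:.0f}' for y,v in zip(ys,p)))
# fit rail phase
from scipy.optimize import curve_fit
m=(ys>.07)&(ys<.2)
print(curve_fit(lambda y,a,b,c:a+b*np.cos(2*np.pi*(y-c)/.036),ys[m],p[m],[150,20,.008])[0])
# angle check: rail edge x at two ends
for r in((.1,.12),(.14,.16),(.18,.20)):
    q=prof(t,xs,np.linspace(*r,20),0).mean(1); i=(xs<-.03); print(r,xs[np.argmax(abs(np.diff(q[:20])))],' '.join(f'{v:.0f}' for v in q))
E
```

```text
top
-60:172 -58:172 -56:172 -54:172 -52:172 -50:172 -48:172 -46:172 -44:172 -42:172 -40:172 -38:171 -36:164 -34:163 -32:172 -30:179 -28:175 -26:169 -24:172 -22:170 -20:168 -18:173 -16:178 -14:183 -12:187 -10:187 -8:186 -6:185 -4:185 -2:185 0:184 2:184 4:184 6:184 8:184 10:185 12:184 14:185 16:187 18:183 20:167 22:162 24:168 26:170 28:175 30:175 32:164 34:154 36:148 38:145 40:146 42:147 44:146 46:143 48:139 50:150 52:170 54:182 56:189 58:184 60:172 62:167 64:167 66:168 68:171
scene
-60:213 -58:213 -56:212 -54:212 -52:212 -50:212 -48:211 -46:207 -44:202 -42:194 -40:187 -38:183 -36:186 -34:192 -32:193 -30:188 -28:178 -26:167 -24:160 -22:160 -20:168 -18:180 -16:192 -14:201 -12:206 -10:207 -8:208 -6:208 -4:207 -2:207 0:207 2:208 4:208 6:208 8:207 10:206 12:204 14:199 16:192 18:182 20:171 22:163 24:161 26:165 28:171 30:175 32:174 34:166 36:152 38:137 40:129 42:126 44:129 46:135 48:143 50:149 52:156 54:164 56:173 58:182 60:190 62:198 64:205 66:209 68:211
rail 50:74 53:79 56:77 59:80 62:88 65:98 68:131 71:122 74:103 77:112 80:168 83:191 86:172 89:150 92:139 95:139 98:141 101:145 104:146 107:
[... 608 characters left out ...]
 189 192 185 159 149 161 171 184 184 172 163 155 153 152 152 152 147 145 163 179 187 191 185 178 174 171 171 171
(0.14, 0.16) -0.03799999999999998 172 172 172 172 172 172 172 172 172 173 173 171 158 153 165 173 171 171 180 178 171 172 175 180 185 185 185 184 183 183 183 182 182 183 183 183 183 183 185 182 159 148 160 165 174 174 163 157 151 148 149 148 147 144 142 159 176 184 187 183 176 172 170 170 171
(0.18, 0.2) -0.033999999999999975 172 172 172 172 172 172 172 172 172 172 173 172 162 155 167 177 174 171 177 174 163 166 172 180 187 189 189 188 186 186 187 187 186 186 186 186 186 187 189 186 160 145 154 161 173 179 177 174 170 166 163 160 158 158 160 172 183 190 192 188 180 171 166 164 166
```

The rack frame is good to about 1–2 mm in both views (rail centred on x=40, notches at 116 and 152, as expected). Next are the eyepiece tips and the end plate, along with the numbers for the first move.

```bash
python3 - <<'E'
from h import *
t=load('top0');s=load('scene0')
for a in((352,207),(327,221)):
  for b in((368,62),(357,72)): print(a,b,tri(t,a,s,b))
for p in((535,270),(552,270)): print('plate', [(R:=(atz(t,(p[0]/7+329.57,p[1]/7+189.57),.04)-LH))[1]*np.cos(TH)-R[0]*np.sin(TH)])
for k in(1,6): print('grip',k,lane(.04,.036*k+.008,.056).round(4))
for y in(.042,.079,.116,.153,.190): print('slot',y,lane(0,y,0).round(4))
E
```

```text
(352, 207) (368, 62) (array([ 0.489 , -0.0878,  0.4489]), np.float64(0.0047))
(352, 207) (357, 72) (array([ 0.5034, -0.0829,  0.4221]), np.float64(0.0326))
(327, 221) (368, 62) (array([ 0.4499, -0.0247,  0.457 ]), np.float64(0.0004))
(327, 221) (357, 72) (array([ 0.4624, -0.0185,  0.4319]), np.float64(0.0257))
plate [np.float64(0.024307586233502328)]
plate [np.float64(0.015447167570514956)]
grip 1 [ 0.497  -0.3145  0.06  ]
grip 6 [ 0.5121 -0.1351  0.06  ]
slot 0.042 [ 0.457  -0.3131  0.004 ]
slot 0.079 [ 0.4601 -0.2763  0.004 ]
slot 0.116 [ 0.4632 -0.2394  0.004 ]
slot 0.153 [ 0.4663 -0.2025  0.004 ]
slot 0.19 [ 0.4694 -0.1657  0.004 ]
```

send_rows --plan "1 0.5 0.3 -0.3 0 0 -0.0585; 1 1 0.5 -0.3 0 0 -0.117; 1 1 0.5 -0.3 0 0 -0.1756; 1 1 0.5 -0.3 0 0 -0.1756; 1 1 0.5 -0.3 0 0 -0.1756" --newtons 40

```text
clock: 0.72
tool_pos: [0.3362, -0.4188, 0.2012]
ee_rot: [[0.997, -0.081, -0.0], [-0.081, -0.997, 0.0], [-0.0, -0.0, -1.0]]
wrist_force: [-0.6, 0.7, 0.4]
gripper_width: 0.0854
grip_force: 0.0
```

send_rows --plan "0.1 0.5 0.3 -0.2 0 0 0; 0.1 0.9 0.6 -0.4 0 0 0; 0.1 0.9 0.6 -0.6 0 0 0; 0.1 0.9 0.6 -0.6 0 0 0"

```text
clock: 1.23
tool_pos: [0.4257, -0.358, 0.1402]
ee_rot: [[0.997, -0.082, -0.002], [-0.082, -0.997, 0.002], [-0.002, -0.002, -1.0]]
wrist_force: [-0.4, 1.0, 0.5]
gripper_width: 0.0468
grip_force: 0.0
```

```bash
python3 - <<'E'
from h import *
s=env.state(); print(s['joint_positions'].round(3).tolist(),s['tool_pos'].round(4).tolist())
E
```

```text
[-47.589, 23.924, -12.432, 53.803, -0.012, 137.094] [0.4257, -0.358, 0.1402]
```

send_rows --plan "0.1 0.4 0.25 0 0 0 0; 0.1 0.7 0.45 0 0 0 0; 0.1 0.71 0.45 -0.2 0 0 0; 0.1 0.71 0.45 -0.2 0 0 0; 0.1 0.71 0.45 -0.2 0 0 0"

```text
clock: 1.85
tool_pos: [0.4974, -0.3146, 0.1224]
ee_rot: [[0.996, -0.085, 0.001], [-0.085, -0.996, -0.001], [0.001, 0.001, -1.0]]
wrist_force: [-0.9, -0.2, -0.7]
gripper_width: 0.047
grip_force: 0.0
```

```bash
python3 - <<'E'
from h import *
s=env.state(); print(s['joint_positions'].round(3).tolist(),s['tool_pos'].round(4).tolist(),s['ee_rot'].round(3).tolist())
c=snap('scene','s1')
A=[([-71.178,16.689,-8.83,64.555],[.237,-.468,.231])]
for z in(.2,.3,.4,.5,.6): print(z,proj(load('scene0'),[.237,-.468,z]))
E
```

```text
[-39.431, 27.934, -8.784, 53.232, -0.003, 145.422] [0.4974, -0.3146, 0.1224] [[0.996, -0.085, 0.001], [-0.085, -0.996, -0.001], [0.001, 0.001, -1.0]]
0.2 [[502.4 139. ]]
0.3 [[506.3 107.2]]
0.4 [[510.3  73.9]]
0.5 [[514.3  39.1]]
0.6 [[518.2   2.9]]
```

View pics/s1.png

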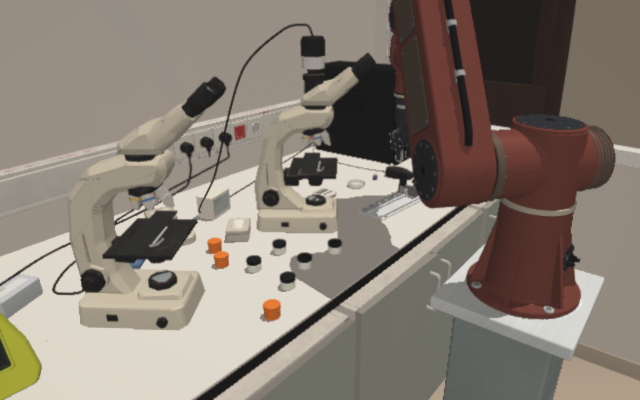

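The scene picture shows the gripper above the rack at about (400,140). The jars and bystanders are unmoved.

```bash
python3 - <<'E'
import numpy as np
J=np.radians([[16.689,-8.83],[23.924,-12.432],[27.934,-8.784]]); P=np.array([[.237,-.468,.231],[.4257,-.358,.1402],[.4974,-.3146,.1224]])
r=np.hypot(P[:,0],P[:,1]); A=[];b=[]
for (a,c),ri,z in zip(J,r,P[:,2]):
    A+= [[1,0,np.sin(a),np.cos(a-c)],[0,1,np.cos(a),-np.sin(a-c)]]; b+=[ri,z]
x,res,_,_=np.linalg.lstsq(np.array(A),np.array(b),rcond=None); print(x,res)
print(np.degrees(np.arctan2(P[:,1],P[:,0])))
a,h,L1,L2=x
from scipy.optimize import fsolve
rr=np.hypot(.512,-.135)
q=fsolve(lambda q:[a+L1*np.sin(q[0])+L2*np.cos(q[1])-rr,h+L1*np.cos(q[0])-L2*np.sin(q[1])-.06],[.4,.6]);print(np.degrees(q))
E
```

```text
[ 0.00229562 -0.14964648  0.57527596  0.39630542] [5.14159258e-06]
[-63.14187834 -40.06275543 -32.31290056]
[27.73410456 49.09803366]
```

send_rows --plan "0.1 0 0 0 0 0 0.06; 0.1 0 0 0 0 0 0.12; 0.1 0 0 0 0 0 0.18; 0.1 0 0 0 0 0 0.24; 0.1 0 0 0 0 0 0.25; 0.1 0 0 0 0 0 0.25"

```text
clock: 2.65
tool_pos: [0.4977, -0.314, 0.1218]
ee_rot: [[0.766, 0.643, 0.001], [0.643, -0.766, -0.0], [0.0, 0.001, -1.0]]
wrist_force: [0.6, 0.0, 0.1]
gripper_width: 0.0473
grip_force: 0.0
```

send_rows --plan "0.1 0 0 0 0 0 0.06; 0.1 0 0 0 0 0 0.12; 0.1 0 0 0 0 0 0.18; 0.1 0 0 0 0 0 0.24; 0.1 0 0 0 0 0 0.25; 0.1 0 0 0 0 0 0.25"

```text
clock: 3.4
tool_pos: [0.4977, -0.3137, 0.1214]
ee_rot: [[0.088, 0.996, 0.0], [0.996, -0.088, -0.0], [-0.0, 0.0, -1.0]]
wrist_force: [0.5, 0.8, -0.4]
gripper_width: 0.0471
grip_force: 0.0
```

send_rows --plan "0.1 0 0.04 0 0.04 -0.003 0; 0.1 0 0.04 0 0.083 -0.007 0; 0.1 0 0.04 -0.3 0.083 -0.007 0; 0.1 0 0.04 -0.3 0.083 -0.007 0; 0.1 0 0.04 -0.3 0.083 -0.007 0"

```text
clock: 4.03
tool_pos: [0.498, -0.3094, 0.0922]
ee_rot: [[0.082, 0.996, 0.022], [0.963, -0.085, 0.257], [0.258, 0.0, -0.966]]
wrist_force: [0.3, 0.0, 0.0]
gripper_width: 0.047
grip_force: 0.0
```

Next I descend and grip, shutting gently.

send_rows --plan "0.1 0 0 -0.2 0 0 0; 0.1 0 0 -0.42 0 0 0; 0.1 0 0 -0.42 0 0 0; -1 0 0 -0.42 0 0 0; -1 0 0 -0.42 0 0 0; -1 0 0 -0.42 0 0 0; -1 0 0 -0.42 0 0 0" --newtons 40

```text
clock: 4.9
tool_pos: [0.4984, -0.31, 0.0509]
ee_rot: [[0.081, 0.996, 0.023], [0.963, -0.084, 0.257], [0.258, 0.002, -0.966]]
wrist_force: [-0.5, 0.1, 7.7]
gripper_width: 0.0225
grip_force: 42.5
```

send_rows --plan "-1 0 0 0.08 0 0 0; -1 0 0 0.15 0 0 0; -1 0 0 0.15 0 0 0; -1 0 0 0.15 0 0 0"

```text
clock: 5.4
tool_pos: [0.4982, -0.31, 0.0644]
ee_rot: [[0.081, 0.996, 0.023], [0.963, -0.084, 0.257], [0.258, 0.001, -0.966]]
wrist_force: [4.4, -0.8, -2.3]
gripper_width: 0.0233
grip_force: 41.5
```

send_rows --plan "-1 0.025 0.3 0 0 0 0; -1 0.05 0.6 0 0 0 0; -1 0.075 0.897 0 0 0 0; -1 0.075 0.897 0 0 0 0; -1 0.075 0.897 0 0 0 0"

```text
clock: 6.02
tool_pos: [0.5062, -0.2196, 0.0645]
ee_rot: [[0.08, 0.997, 0.023], [0.963, -0.083, 0.258], [0.259, 0.002, -0.966]]
wrist_force: [5.1, 0.2, -2.5]
gripper_width: 0.0231
grip_force: 41.5
```

```bash
python3 - <<'E'
from h import *
t=snap('top','t2'); s=snap('scene','s2')
print(env.state()['tool_pos'].round(4), proj(s,lane(.04,.134,.07)),proj(t,lane(.04,.134,.07)))
a=cv2.resize(t['img'][170:255,320:450],(780,510),interpolation=2)[:,:,::-1]
cv2.imwrite('pics/t2c.png',a)
E
```

```text
[ 0.5062 -0.2199  0.0644] [[386.4 180.4]] [[378.3 213.7]]
```

View pics/s2.png

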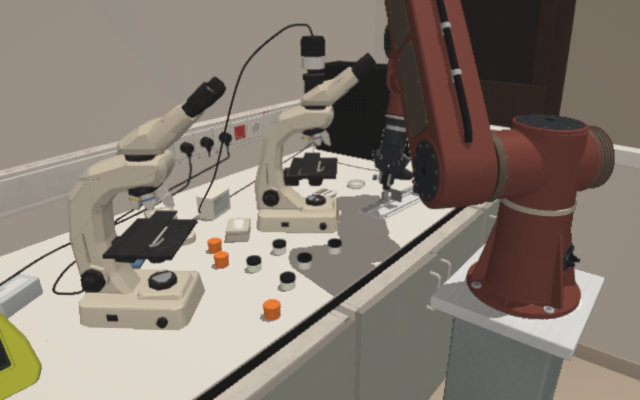

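The stop, at about (395,193), moves with the gripper, and the wrist leans clear of the eyepieces. I'll draw it on to notch 6.

send_rows --plan "-1 0.025 0.3 0 0 0 0; -1 0.05 0.6 0 0 0 0; -1 0.075 0.897 0 0 0 0; -1 0.075 0.897 0 0 0 0; -1 0.075 0.897 0 0 0 0"

```text
clock: 6.75
tool_pos: [0.5141, -0.1301, 0.0646]
ee_rot: [[0.08, 0.997, 0.024], [0.963, -0.083, 0.257], [0.258, 0.003, -0.966]]
wrist_force: [7.7, 0.7, -1.5]
gripper_width: 0.0235
grip_force: 41.5
```

send_rows --plan "-1 0 0 -0.07 0 0 0; -1 0 0 -0.14 0 0 0; -1 0 0 -0.14 0 0 0; -1 0 0 -0.14 0 0 0"

```text
clock: 7.25
tool_pos: [0.5143, -0.1307, 0.0509]
ee_rot: [[0.08, 0.996, 0.025], [0.963, -0.084, 0.257], [0.258, 0.003, -0.966]]
wrist_force: [5.8, 0.2, 3.1]
gripper_width: 0.0237
grip_force: 42.2
```

send_rows --plan "0.1 0 0 0 0 0 0; 0.1 0 0 0 0 0 0; 0.1 0 0 0 0 0 0; 0.1 0 0 0.3 0 0 0; 0.1 0 -0.2 0.7 0 0 0; 0.1 0 -0.4 1 0 0 0; 0.1 0 -0.4 1 0 0 0"

```text
clock: 8.12
tool_pos: [0.5139, -0.1721, 0.1521]
ee_rot: [[0.081, 0.996, 0.025], [0.963, -0.085, 0.255], [0.257, 0.003, -0.967]]
wrist_force: [0.6, 0.9, -1.7]
gripper_width: 0.0469
grip_force: 0.0
```

```bash
python3 - <<'E'
from h import *
t=snap('top','t3'); s=snap('scene','s3')
x,y,f=325,170,6
a=cv2.resize(t['img'][y:y+85,x:x+115],None,fx=f,fy=f,interpolation=2)[:,:,::-1].copy()
b=cv2.resize(s['img'][150:225,345:445],(690,517),interpolation=2)[:,:,::-1].copy()
def ln(im,c,x0,y0,f,P,col):
    q=((proj(c,[lane(*p) for p in P])-[x0,y0]+.5)*f).astype(int); cv2.polylines(im,[q.reshape(-1,1,2)],True,col,1)
for im,c,x0,y0,ff in((a,t,x,y,6),(b,s,345,150,6.9)):
    Y=.224; ln(im,c,x0,y0,ff,[(.028,Y-.007,.073),(.052,Y-.007,.073),(.052,Y+.007,.073),(.028,Y+.007,.073)],(255,0,255))
    ln(im,c,x0,y0,ff,[(-.02,.221,.038),(.02,.221,.038),(.02,.227,.038),(-.02,.227,.038)],(255,0,0))
im=np.vstack([a,b]);  cv2.imwrite('pics/v3.png',cv2.resize(im,None,fx=.58,fy=.58))
# jars
g=t['img'].max(2); m=(g<70).astype(np.uint8); m[:, :205]=0; m[:,292:]=0; m[:192]=0;m[248:]=0
n,l,st,ce=cv2.connectedComponentsWithStats(m)
for i in range(1,n):
    if 15<st[i,4]<200: print(st[i],ce[i].round(1),atz(t,ce[i],.03))
E
```

```text
[282 192  10  12  70] [287.9 195.8] [0.5722 0.0984 0.03  ]
[251 198   9   9  69] [255.1 202.1] [0.5482 0.2177 0.03  ]
[223 201  10   9  69] [227.8 205.1] [0.5366 0.3169 0.03  ]
[246 225  10   9  75] [250.7 229. ] [0.4502 0.2314 0.03  ]
[275 228   9  10  71] [279.2 232.3] [0.4387 0.1281 0.03  ]
[221 233  10   9  76] [225.5 237. ] [0.4207 0.3212 0.03  ]
```

View pics/v3.png

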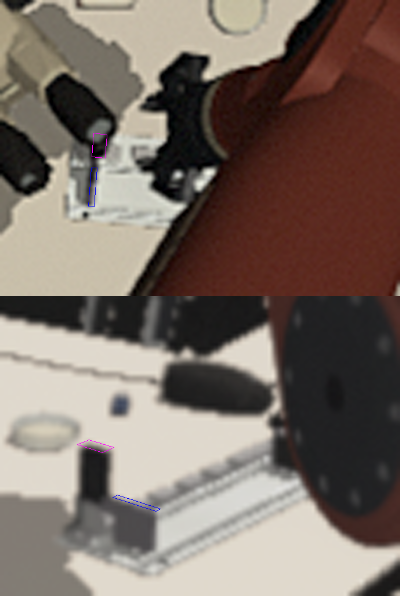

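The stop is down in notch 6: in both views the handle top and the plate match the model (handle top at (95,445) in the lower crop). Next I go round in front of the microscope for jar D at (0.439, 0.128).

send_rows --plan "0.4 -0.5 0 0 -0.042 0.0035 0; 0.4 -1 0 0 -0.083 0.007 0; 0.4 -1 0 0 -0.083 0.007 0"

```text
clock: 8.6
tool_pos: [0.407, -0.166, 0.1483]
ee_rot: [[0.082, 0.997, -0.006], [0.997, -0.082, 0.002], [0.002, -0.007, -1.0]]
wrist_force: [0.7, -0.7, 0.3]
gripper_width: 0.0593
grip_force: 0.0
```

send_rows --plan "0.4 -0.35 0.25 0 0 0 0; 0.4 -0.64 0.5 0 0 0 0; 0.4 -0.64 0.5 0 0 0 0"

```text
clock: 8.98
tool_pos: [0.347, -0.1183, 0.1496]
ee_rot: [[0.083, 0.997, -0.002], [0.997, -0.083, 0.002], [0.002, -0.002, -1.0]]
wrist_force: [1.0, -1.1, -0.2]
gripper_width: 0.0595
grip_force: 0.0
```

send_rows --plan "0.4 0 0.5 0 0 0 0; 0.4 0 1 0 0 0 0"

```text
clock: 9.22
tool_pos: [0.35, -0.0195, 0.1502]
ee_rot: [[0.086, 0.996, 0.001], [0.996, -0.086, 0.001], [0.001, 0.001, -1.0]]
wrist_force: [1.3, -0.6, 0.1]
gripper_width: 0.0597
grip_force: 0.0
```

send_rows --plan "0.4 0 0.5 0 0 0 0; 0.4 0 1 0 0 0 0; 0.4 0 1 0 0 0 0"

```text
clock: 9.6
tool_pos: [0.3494, 0.0828, 0.15]
ee_rot: [[0.078, 0.997, -0.0], [0.997, -0.078, 0.001], [0.001, -0.0, -1.0]]
wrist_force: [0.8, -0.2, 0.0]
gripper_width: 0.0597
grip_force: 0.0
```

send_rows --plan "0.4 0.45 0.25 0 0 0 0; 0.4 0.89 0.5 -0.2 0 0 0; 0.4 0.89 0.5 -0.7 0 0 0; 0.4 0.89 0.5 -0.8 0 0 0; 0.4 0.89 0.5 -0.8 0 0 0"

```text
clock: 10.22
tool_pos: [0.4374, 0.1292, 0.0702]
ee_rot: [[0.085, 0.996, -0.002], [0.996, -0.085, -0.0], [-0.0, -0.002, -1.0]]
wrist_force: [0.2, -0.2, 0.1]
gripper_width: 0.0598
grip_force: 0.0
```

```bash
python3 - <<'E'
from h import *
s=env.state(); print(s['tool_pos'].round(4),s['ee_rot'].round(3).tolist(),s['joint_positions'].round(1))
c=snap('scene','s4'); print(proj(c,[.4387,.128,.03]),proj(c,s['tool_pos']))
cv2.imwrite('pics/s4c.png',cv2.resize(c['img'][130:310,200:440],(800,600),interpolation=2)[:,:,::-1])
E
```

```text
[0.4374 0.1292 0.0702] [[0.085, 0.996, -0.002], [0.996, -0.085, -0.0], [-0.0, -0.002, -1.0]] [  7.3  19.  -32.9  38.2   0.  102.1]
[[334.2 239.9]] [[334.3 226. ]]
```

View pics/s4c.png

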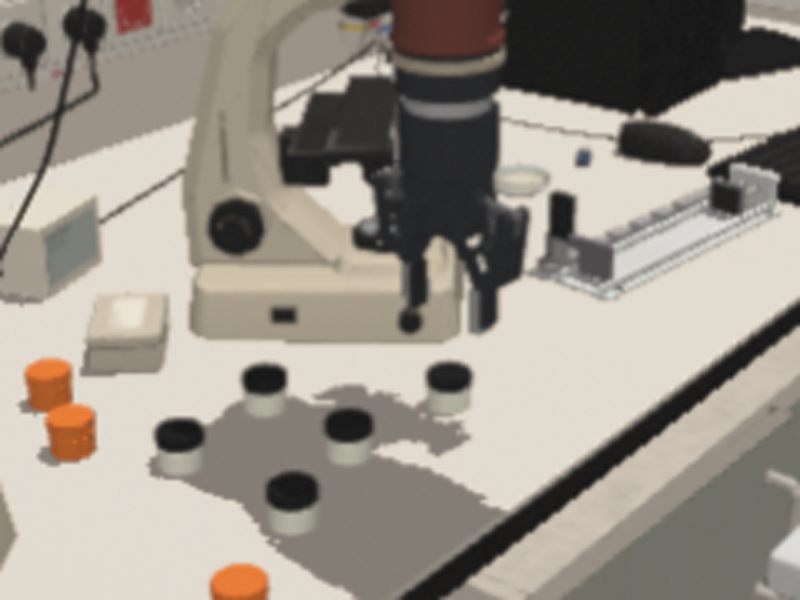

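The crop shows the fingers at (410,290) and (483,310), straddling jar D at (448,380). The rack, with the stop at its far notch, is clear. I'll descend and grasp.

send_rows --plan "0.4 0 0 -0.3 0 0 0; 0.4 0 0 -0.58 0 0 0; 0.4 0 0 -0.58 0 0 0; -1 0 0 -0.58 0 0 0; -1 0 0 -0.58 0 0 0; -1 0 0 -0.58 0 0 0; -1 0 0 -0.58 0 0 0" --newtons 40

```text
clock: 11.15
tool_pos: [0.4391, 0.1299, 0.0142]
ee_rot: [[0.084, 0.996, 0.003], [0.996, -0.084, 0.0], [0.0, 0.003, -1.0]]
wrist_force: [-1.7, -1.2, 8.7]
gripper_width: 0.0344
grip_force: 38.9
```

send_rows --plan "-1 0 0 0.3 0 0 0; -1 -0.1 0 0.9 0 0 0; -1 -0.5 -0.3 1 0 0 0; -1 -0.89 -0.6 1 0 0 0; -1 -0.89 -0.6 1 0 0 0"

```text
clock: 11.78
tool_pos: [0.3463, 0.0688, 0.1133]
ee_rot: [[0.085, 0.996, 0.0], [0.996, -0.085, -0.0], [-0.0, 0.0, -1.0]]
wrist_force: [1.0, -0.2, -1.0]
gripper_width: 0.0347
grip_force: 28.4
```

send_rows --plan "-1 0 -0.5 0.3 0 0 0; -1 0 -1 0.3 0 0 0"

```text
clock: 12.02
tool_pos: [0.3512, -0.0315, 0.1451]
ee_rot: [[0.081, 0.997, 0.006], [0.997, -0.081, -0.002], [-0.001, 0.006, -1.0]]
wrist_force: [2.0, -0.9, -0.2]
gripper_width: 0.0343
grip_force: 42.3
```

send_rows --plan "-1 0 -0.5 0 0 0 0; -1 0 -1 0 0 0 0"

```text
clock: 12.28
tool_pos: [0.3498, -0.1323, 0.1436]
ee_rot: [[0.084, 0.996, 0.003], [0.997, -0.084, -0.001], [-0.001, 0.003, -1.0]]
wrist_force: [1.0, 0.1, -0.8]
gripper_width: 0.0342
grip_force: 42.4
```

send_rows --plan "-1 0 -0.5 0 0 0 0; -1 0.3 -1 0 0 0 0"

```text
clock: 12.52
tool_pos: [0.3787, -0.2322, 0.1435]
ee_rot: [[0.085, 0.996, 0.001], [0.996, -0.085, -0.001], [-0.001, 0.001, -1.0]]
wrist_force: [0.2, 0.5, -0.3]
gripper_width: 0.034
grip_force: 42.5
```

send_rows --plan "-1 0.4 -0.4 0 0 0 0; -1 0.8 -0.8 -0.3 0 0 0; -1 0.8 -0.8 -0.8 0 0 0; -1 0.8 -0.8 -0.8 0 0 0; -1 0.8 -0.8 -0.8 0 0 0"

```text
clock: 13.15
tool_pos: [0.4593, -0.3103, 0.0641]
ee_rot: [[0.083, 0.997, 0.001], [0.997, -0.083, -0.001], [-0.001, 0.001, -1.0]]
wrist_force: [0.0, -0.0, -0.5]
gripper_width: 0.034
grip_force: 42.6
```

```bash
cat >> h.py <<'E'
def tl(P):  # world -> lane coords
    d=np.array(P)-LH; c,s=np.cos(TH),np.sin(TH); return np.array([c*d[0]+s*d[1],-s*d[0]+c*d[1],d[2]]).round(4)
def jars(t):
    g=t['img'].max(2); m=(g<70).astype(np.uint8); m[:, :180]=0; m[:,292:]=0; m[:170]=0;m[262:]=0
    n,l,st,ce=cv2.connectedComponentsWithStats(m)
    for i in range(1,n):
        if 50<st[i,4]<95: print('jar?',ce[i].round(1),atz(t,ce[i],.03))
E
python3 - <<'E'
from h import *
s=env.state(); print(tl(s['tool_pos']),s['tool_pos'].round(4),s['gripper_width'].round(4),s['grip_force'].round(1))
t=snap('top','t5');c=snap('scene','s5'); jars(t)
print(proj(c,lane(0,.221,.0)))
cv2.imwrite('pics/s5c.png',cv2.resize(c['img'][120:230,330:490],(800,550),interpolation=2)[:,:,::-1])
E
```

```text
Traceback (most recent call last):
AttributeError: 'float' object has no attribute 'round'
```

```bash
python3 - <<'E'
from h import *
s=env.state(); print(tl(s['tool_pos']),s['tool_pos'].round(4))
t=snap('top','t5');c=snap('scene','s5'); jars(t)
for z in (0.05,.066,.08):print(z,(proj(c,np.array([*s['tool_pos'][:2],z]))-[330,120])*5)
cv2.imwrite('pics/s5c.png',cv2.resize(c['img'][120:230,330:490],(800,550),interpolation=2)[:,:,::-1])
E
```

```text
[0.0021 0.045  0.0601] [ 0.4593 -0.3103  0.0641]
jar? [275.  172.7] [0.6579 0.1471 0.03  ]
jar? [255.1 202.1] [0.5482 0.2177 0.03  ]
jar? [227.8 205.1] [0.5366 0.3169 0.03  ]
jar? [250.6 229. ] [0.4501 0.2316 0.03  ]
jar? [225.2 237. ] [0.4207 0.3221 0.03  ]
0.05 [[410. 315.]]
0.066 [[411.5 292. ]]
0.08 [[413.  271.5]]
```

View pics/s5c.png

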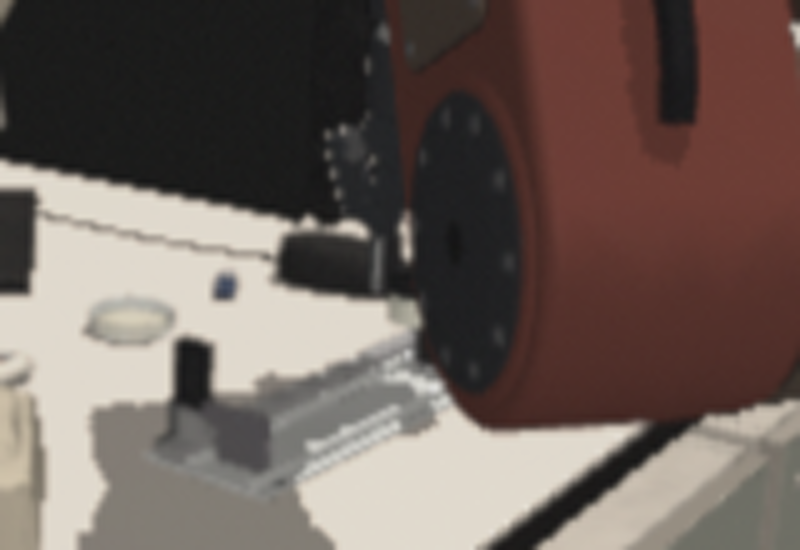

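The jar shows pale at (403,305), its bottom about 14 mm below the TCP, so it hasn't slipped. I'll lower it into the lane.

send_rows --plan "-1 0 0 -0.2 0 0 0; -1 0 0 -0.38 0 0 0; -1 0 0 -0.38 0 0 0; -1 0 0 -0.38 0 0 0"

```text
clock: 13.75
tool_pos: [0.4595, -0.3108, 0.0259]
ee_rot: [[0.084, 0.996, 0.002], [0.996, -0.084, -0.001], [-0.001, 0.002, -1.0]]
wrist_force: [-0.1, -0.9, 0.0]
gripper_width: 0.0345
grip_force: 42.6
```

send_rows --plan "-1 0 0 -0.04 0 0 0; -1 0 0 -0.07 0 0 0; -1 0 0 -0.07 0 0 0; -1 0 0 -0.07 0 0 0"

```text
clock: 14.25
tool_pos: [0.459, -0.3105, 0.0182]
ee_rot: [[0.084, 0.996, 0.001], [0.996, -0.084, -0.001], [-0.001, 0.001, -1.0]]
wrist_force: [-2.6, 1.5, 10.0]
gripper_width: 0.0342
grip_force: 43.7
```

Floor contact felt. I'll raise it a hair and push the end plate home with the held jar.

send_rows --plan "-1 0 0 0.01 0 0 0; -1 -0.008 -0.1 0.01 0 0 0; -1 -0.016 -0.19 0.01 0 0 0; -1 -0.016 -0.19 0.01 0 0 0"

```text
clock: 14.75
tool_pos: [0.4571, -0.3303, 0.0183]
ee_rot: [[0.085, 0.996, 0.0], [0.996, -0.085, -0.001], [-0.001, 0.0, -1.0]]
wrist_force: [-0.6, -0.2, 1.9]
gripper_width: 0.034
grip_force: 42.8
```

send_rows --plan "-1 -0.003 -0.03 0 0 0 0; -1 -0.003 -0.03 0 0 0 0; -1 -0.003 -0.03 0 0 0 0"

```text
clock: 15.12
tool_pos: [0.4569, -0.3322, 0.0183]
ee_rot: [[0.084, 0.996, 0.0], [0.996, -0.084, -0.0], [-0.0, 0.0, -1.0]]
wrist_force: [0.6, 1.4, 3.1]
gripper_width: 0.0346
grip_force: 42.9
```

send_rows --plan "-1 -0.003 -0.03 0 0 0 0; -1 -0.003 -0.03 0 0 0 0; -1 -0.003 -0.03 0 0 0 0"

```text
clock: 15.5
tool_pos: [0.4566, -0.3353, 0.0183]
ee_rot: [[0.084, 0.996, 0.0], [0.996, -0.084, -0.0], [-0.0, 0.0, -1.0]]
wrist_force: [1.1, 2.6, 1.5]
gripper_width: 0.0341
grip_force: 42.9
```

send_rows --plan "-1 -0.002 -0.02 0 0 0 0; -1 -0.002 -0.02 0 0 0 0; -1 -0.002 -0.02 0 0 0 0"

```text
clock: 15.88
tool_pos: [0.4564, -0.3362, 0.0183]
ee_rot: [[0.083, 0.997, 0.0], [0.997, -0.083, 0.002], [0.002, 0.0, -1.0]]
wrist_force: [2.5, 7.1, 5.4]
gripper_width: 0.0341
grip_force: 43.2
```

send_rows --plan "-1 -0.002 -0.02 0 0 0 0; -1 -0.002 -0.02 0 0 0 0; -1 -0.002 -0.02 0 0 0 0"

```text
clock: 16.25
tool_pos: [0.4564, -0.3363, 0.0183]
ee_rot: [[0.082, 0.997, 0.001], [0.997, -0.082, 0.005], [0.005, 0.0, -1.0]]
wrist_force: [3.6, 14.5, 10.0]
gripper_width: 0.0344
grip_force: 43.6
```

The end plate is felt hard at home, with the TCP at lane y 0.0189. I'll release, go up, and head for jar C.

send_rows --plan "-1 0.002 0.03 0 0 0 0; -1 0.002 0.03 0 0 0 0; 0.4 0.002 0.03 0 0 0 0; 0.4 0.002 0.03 0 0 0 0; 0.4 0.002 0.03 0.2 0 0 0; 0.4 0.002 0.03 0.6 0 0 0; 0.4 0.002 0.03 1 0 0 0; 0.4 0.002 0.03 1 0 0 0"

```text
clock: 17.25
tool_pos: [0.4579, -0.3381, 0.1213]
ee_rot: [[0.084, 0.996, 0.004], [0.996, -0.084, -0.004], [-0.004, 0.004, -1.0]]
wrist_force: [-0.7, 0.1, -0.6]
gripper_width: 0.0598
grip_force: 0.0
```

send_rows --plan "0.4 -0.5 0.5 0.3 0 0 0; 0.4 -1 1 0.3 0 0 0; 0.4 -1 1 0.3 0 0 0"

```text
clock: 17.62
tool_pos: [0.3534, -0.2336, 0.1475]
ee_rot: [[0.084, 0.996, -0.002], [0.996, -0.084, 0.002], [0.002, -0.003, -1.0]]
wrist_force: [1.3, -0.8, 1.2]
gripper_width: 0.0598
grip_force: 0.0
```

send_rows --plan "0.4 0 0.5 0 0 0 0; 0.4 0 1 0 0 0 0"

```text
clock: 17.88
tool_pos: [0.3556, -0.1353, 0.1477]
ee_rot: [[0.086, 0.996, -0.0], [0.996, -0.086, -0.0], [-0.0, -0.0, -1.0]]
wrist_force: [0.0, 1.2, 0.0]
gripper_width: 0.0596
grip_force: 0.0
```

send_rows --plan "0.4 0 0.5 0 0 0 0; 0.4 0 1 0 0 0 0"

```text
clock: 18.12
tool_pos: [0.3558, -0.0349, 0.1478]
ee_rot: [[0.085, 0.996, -0.0], [0.996, -0.085, -0.0], [-0.0, -0.0, -1.0]]
wrist_force: [0.9, 0.8, 0.3]
gripper_width: 0.0598
grip_force: 0.0
```

send_rows --plan "0.4 0 0.5 0 0 0 0; 0.4 0 1 0 0 0 0"

```text
clock: 18.38
tool_pos: [0.3559, 0.0651, 0.1478]
ee_rot: [[0.084, 0.996, -0.0], [0.996, -0.084, -0.0], [-0.0, -0.0, -1.0]]
wrist_force: [0.2, -1.4, 0.7]
gripper_width: 0.0597
grip_force: 0.0
```

```bash
python3 - <<'E'
from h import *
s=env.state(); print(s['tool_pos'].round(4)); t=snap('top','t6'); jars(t)
# jar in lane: dark blob centroid near home
m=(t['img'].max(2)<70).astype(np.uint8); m[:200]=0;m[250:]=0;m[:,:335]=0;m[:,424:]=0
n,l,st,ce=cv2.connectedComponentsWithStats(m)
for i in range(1,n):
    if st[i,4]>12: print(st[i],tl(atz(t,ce[i],.034)))
E
```

```text
[0.3559 0.0651 0.1478]
jar? [274.8 172.8] [0.6576 0.1477 0.03  ]
jar? [255.  202.1] [0.5482 0.218  0.03  ]
jar? [227.8 205.1] [0.5365 0.3167 0.03  ]
jar? [250.6 229. ] [0.4501 0.2316 0.03  ]
jar? [225.2 236.9] [0.4209 0.3222 0.03  ]
[339 200  19  16 154] [0.0654 0.2355 0.03  ]
[335 212   5  13  38] [0.013  0.2786 0.03  ]
[350 218   2  11  14] [0.0043 0.2269 0.03  ]
[402 224  11  10  95] [0.0013 0.0177 0.03  ]
[419 224   2  13  19] [-0.0027 -0.0275  0.03  ]
```

Jar 1 is seated at lane (0.001, 0.018). Now jar C.

send_rows --plan "0.4 0.25 0.5 0 0 0 0; 0.4 0.45 1 0 0 0 0; 0.4 0.45 1 0 0 0 0"

```text
clock: 18.8
tool_pos: [0.4021, 0.1662, 0.1475]
ee_rot: [[0.08, 0.997, 0.0], [0.997, -0.08, 0.0], [0.0, 0.0, -1.0]]
wrist_force: [-1.2, 0.9, -0.5]
gripper_width: 0.0599
grip_force: 0.0
```

send_rows --plan "0.4 0.3 0.4 0 0 0 0; 0.4 0.49 0.67 -0.2 0 0 0; 0.4 0.49 0.67 -0.7 0 0 0; 0.4 0.49 0.67 -0.7 0 0 0; 0.4 0.49 0.67 -0.7 0 0 0"

```text
clock: 19.42
tool_pos: [0.4504, 0.2301, 0.0792]
ee_rot: [[0.085, 0.996, -0.0], [0.996, -0.085, -0.0], [-0.0, -0.0, -1.0]]
wrist_force: [0.3, -0.9, 1.0]
gripper_width: 0.0595
grip_force: 0.0
```

send_rows --plan "0.4 0 0.02 -0.35 0 0 0; 0.4 0 0.02 -0.65 0 0 0; 0.4 0 0.02 -0.65 0 0 0; -1 0 0.02 -0.65 0 0 0; -1 0 0.02 -0.65 0 0 0; -1 0 0.02 -0.65 0 0 0; -1 0 0.02 -0.65 0 0 0"

```text
clock: 20.3
tool_pos: [0.4517, 0.2331, 0.0155]
ee_rot: [[0.084, 0.996, 0.003], [0.996, -0.084, 0.001], [0.001, 0.003, -1.0]]
wrist_force: [-1.4, -1.2, 8.1]
gripper_width: 0.0341
grip_force: 39.0
```

send_rows --plan "-1 0 0 0.5 0 0 0; -1 0 0 1 0 0 0; -1 -0.25 -0.25 1 0 0 0; -1 -0.5 -0.5 1 0 0 0; -1 -0.5 -0.5 1 0 0 0"

```text
clock: 20.92
tool_pos: [0.3991, 0.1818, 0.1146]
ee_rot: [[0.085, 0.996, 0.001], [0.996, -0.085, -0.0], [0.0, 0.001, -1.0]]
wrist_force: [0.1, 0.3, 0.4]
gripper_width: 0.0341
grip_force: 40.7
```

send_rows --plan "-1 -0.2 -0.5 0.3 0 0 0; -1 -0.45 -1 0.3 0 0 0; -1 -0.45 -1 0.3 0 0 0"

```text
clock: 21.3
tool_pos: [0.3551, 0.0808, 0.1445]
ee_rot: [[0.088, 0.996, 0.002], [0.996, -0.088, -0.0], [-0.0, 0.002, -1.0]]
wrist_force: [0.6, -0.1, -1.7]
gripper_width: 0.0342
grip_force: 40.7
```

send_rows --plan "-1 0 -0.5 0 0 0 0; -1 0 -1 0 0 0 0"

```text
clock: 21.55
tool_pos: [0.357, -0.0179, 0.1444]
ee_rot: [[0.081, 0.997, 0.003], [0.997, -0.081, -0.0], [-0.0, 0.003, -1.0]]
wrist_force: [0.7, -0.0, -0.1]
gripper_width: 0.0341
grip_force: 40.7
```

send_rows --plan "-1 0 -0.5 0 0 0 0; -1 0 -1 0 0 0 0"

```text
clock: 21.8
tool_pos: [0.3569, -0.119, 0.1443]
ee_rot: [[0.083, 0.997, 0.003], [0.997, -0.083, -0.001], [-0.001, 0.003, -1.0]]
wrist_force: [1.3, -0.1, -0.1]
gripper_width: 0.0345
grip_force: 40.7
```

send_rows --plan "-1 0 -0.5 0 0 0 0; -1 0.2 -1 0 0 0 0; -1 0.2 -1 0 0 0 0"

```text
clock: 22.18
tool_pos: [0.3782, -0.221, 0.1441]
ee_rot: [[0.086, 0.996, 0.003], [0.996, -0.086, -0.003], [-0.002, 0.003, -1.0]]
wrist_force: [-0.4, 0.6, -1.8]
gripper_width: 0.034
grip_force: 40.7
```

send_rows --plan "-1 0.4 -0.4 0 0 0 0; -1 0.85 -0.78 -0.3 0 0 0; -1 0.85 -0.78 -0.8 0 0 0; -1 0.85 -0.78 -0.8 0 0 0; -1 0.85 -0.78 -0.8 0 0 0"

```text
clock: 22.8
tool_pos: [0.461, -0.2947, 0.0648]
ee_rot: [[0.083, 0.997, 0.001], [0.997, -0.083, -0.0], [-0.0, 0.001, -1.0]]
wrist_force: [-0.2, 0.2, -0.6]
gripper_width: 0.0342
grip_force: 40.7
```

```bash
python3 - <<'E'
from h import *
s=env.state(); print(s['tool_pos'].round(4),tl(s['tool_pos'])); t=snap('top','t7'); jars(t); c=snap('scene','s7')
print((proj(c,np.array([*s['tool_pos'][:2],s['tool_pos'][2]-.014]))-[330,120])*5)
cv2.imwrite('pics/s7c.png',cv2.resize(c['img'][120:230,330:490],(800,550),interpolation=2)[:,:,::-1])
E
```

```text
[ 0.461  -0.2947  0.0648] [0.0024 0.0607 0.0608]
jar? [275.1 172.7] [0.658  0.1468 0.03  ]
jar? [255.1 202.1] [0.5482 0.2177 0.03  ]
jar? [227.8 205.1] [0.5367 0.3167 0.03  ]
jar? [225.2 237. ] [0.4207 0.3221 0.03  ]
[[396. 320.]]
```

send_rows --plan "-1 -0.01 -0.03 -0.25 0 0 0; -1 -0.01 -0.03 -0.45 0 0 0; -1 -0.01 -0.03 -0.45 0 0 0; -1 -0.01 -0.03 -0.45 0 0 0"

```text
clock: 23.4
tool_pos: [0.46, -0.2987, 0.0199]
ee_rot: [[0.084, 0.996, 0.001], [0.996, -0.084, -0.001], [-0.001, 0.002, -1.0]]
wrist_force: [1.1, -0.6, -1.4]
gripper_width: 0.034
grip_force: 44.8
```

send_rows --plan "0.4 0 0 0 0 0 0; 0.4 0 0 0 0 0 0; 0.4 0 0 0.2 0 0 0; 0.4 0 0 0.6 0 0 0; 0.4 0 0 1 0 0 0; 0.4 -0.4 0.3 1 0 0 0; 0.4 -0.8 0.7 1 0 0 0; 0.4 -1 0.8 1 0 0 0"

```text
clock: 24.4
tool_pos: [0.3571, -0.2158, 0.1184]
ee_rot: [[0.083, 0.997, -0.001], [0.997, -0.083, 0.001], [0.001, -0.001, -1.0]]
wrist_force: [-0.4, -1.3, 0.0]
gripper_width: 0.0596
grip_force: 0.0
```

send_rows --plan "0.4 0 0.5 0.3 0 0 0; 0.4 0 1 0.3 0 0 0"

```text
clock: 24.65
tool_pos: [0.3603, -0.118, 0.1502]
ee_rot: [[0.086, 0.996, 0.004], [0.996, -0.086, -0.002], [-0.002, 0.004, -1.0]]
wrist_force: [0.8, 0.8, -0.1]
gripper_width: 0.0595
grip_force: 0.0
```

send_rows --plan "0.4 0 0.5 0 0 0 0; 0.4 0 1 0 0 0 0"

```text
clock: 24.9
tool_pos: [0.3594, -0.0169, 0.1488]
ee_rot: [[0.084, 0.996, 0.001], [0.996, -0.084, -0.0], [-0.0, 0.001, -1.0]]
wrist_force: [0.1, -0.3, -0.7]
gripper_width: 0.0601
grip_force: 0.0
```

send_rows --plan "0.4 0 0.5 0 0 0 0; 0.4 0 1 0 0 0 0"

```text
clock: 25.15
tool_pos: [0.3594, 0.0834, 0.1488]
ee_rot: [[0.084, 0.996, 0.001], [0.996, -0.084, 0.0], [0.0, 0.001, -1.0]]
wrist_force: [1.1, -0.2, 0.1]
gripper_width: 0.06
grip_force: 0.0
```

```bash
cat >> h.py <<'E'
def row(t):
    m=(t['img'].max(2)<70).astype(np.uint8); m[:200]=0;m[250:]=0;m[:,:335]=0;m[:,424:]=0
    n,l,st,ce=cv2.connectedComponentsWithStats(m)
    for i in range(1,n):
        if st[i,4]>12: print('row',st[i],tl(atz(t,ce[i],.034)))
E
python3 - <<'E'
from h import *
s=env.state(); print(s['tool_pos'].round(4)); t=snap('top','t8'); jars(t); row(t)
E
```

```text
[0.3594 0.0834 0.1488]
jar? [274.9 172.8] [0.6577 0.1475 0.03  ]
jar? [255.1 202.1] [0.5483 0.2177 0.03  ]
jar? [227.9 205.1] [0.5366 0.3164 0.03  ]
jar? [233.9 239.7] [0.4111 0.2906 0.03  ]
row [339 200  19  16 153] [0.0656 0.2355 0.03  ]
row [335 212   5  13  38] [0.013  0.2786 0.03  ]
row [350 218   2  11  15] [0.0046 0.2267 0.03  ]
row [392 223  21  12 175] [0.0014 0.0356 0.03  ]
row [419 224   2  13  19] [-0.0027 -0.0275  0.03  ]
```

Jar E was knocked to about (0.411, 0.291). I'll go there and check it's upright.

send_rows --plan "0.4 0.1 0.5 0 0 0 0; 0.4 0.2 1 0 0 0 0; 0.4 0.2 1 0 0 0 0"

```text
clock: 25.58
tool_pos: [0.3799, 0.1845, 0.1486]
ee_rot: [[0.079, 0.997, 0.001], [0.997, -0.079, 0.001], [0.001, 0.001, -1.0]]
wrist_force: [-0.7, -0.6, -0.4]
gripper_width: 0.06
grip_force: 0.0
```

```bash
python3 - <<'E'
from h import *
s=env.state(); print(s['tool_pos'].round(4)); t=snap('top','t9'); c=snap('scene','s9'); jars(t)
q=proj(c,[.4111,.2906,.03])[0]; print(q)
m=(c['img'].max(2)<70).astype(np.uint8);n,l,st,ce=cv2.connectedComponentsWithStats(m)
for i in range(1,n):
    if 30<st[i,4]<400 and 230<ce[i,0]<345 and 225<ce[i,1]<310: print(st[i],ce[i].round(1))
q2=q.astype(int);cv2.imwrite('pics/s9c.png',cv2.resize(c['img'][q2[1]-35:q2[1]+35,q2[0]-50:q2[0]+50],(500,350),interpolation=2)[:,:,::-1])
E
```

```text
[0.3799 0.1845 0.1486]
jar? [274.8 172.8] [0.6577 0.1478 0.03  ]
jar? [255.1 202.2] [0.548  0.2178 0.03  ]
jar? [227.8 205.3] [0.5357 0.3165 0.03  ]
[300.  269.4]
[320 223   6   7  31] [322.6 226.1]
[273 240  12   8  82] [278.6 243.5]
[247 256  14   9 104] [253.3 260.2]
[293 268  15  11 136] [300.  272.7]
```

View pics/s9c.png

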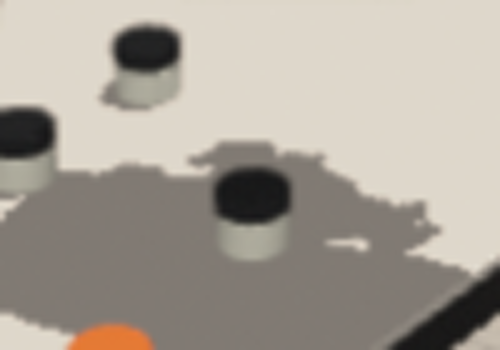

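Jar E is upright at crop (252,210), as predicted, so I'll grasp it.

send_rows --plan "0.4 0.15 0.5 0 0 0 0; 0.4 0.31 1 -0.2 0 0 0; 0.4 0.31 1 -0.7 0 0 0; 0.4 0.31 1 -0.7 0 0 0; 0.4 0.31 1 -0.7 0 0 0"

```text
clock: 26.3
tool_pos: [0.4108, 0.2808, 0.0796]
ee_rot: [[0.085, 0.996, 0.0], [0.996, -0.085, -0.0], [0.0, 0.0, -1.0]]
wrist_force: [-0.1, 0.4, -0.2]
gripper_width: 0.0598
grip_force: 0.0
```

send_rows --plan "0.4 0.01 0.06 -0.35 0 0 0; 0.4 0.01 0.06 -0.64 0 0 0; 0.4 0.01 0.06 -0.64 0 0 0; -1 0.01 0.06 -0.64 0 0 0; -1 0.01 0.06 -0.64 0 0 0; -1 0.01 0.06 -0.64 0 0 0; -1 0.01 0.06 -0.64 0 0 0"

```text
clock: 27.18
tool_pos: [0.4127, 0.2881, 0.0165]
ee_rot: [[0.084, 0.996, 0.003], [0.996, -0.084, 0.001], [0.001, 0.003, -1.0]]
wrist_force: [-2.0, -2.5, 8.3]
gripper_width: 0.0344
grip_force: 38.8
```

send_rows --plan "-1 0 0 0.5 0 0 0; -1 0 0 1 0 0 0; -1 -0.25 -0.5 1 0 0 0; -1 -0.5 -1 1 0 0 0; -1 -0.5 -1 1 0 0 0"

```text
clock: 27.8
tool_pos: [0.3594, 0.1855, 0.1154]
ee_rot: [[0.086, 0.996, -0.0], [0.996, -0.086, -0.001], [-0.001, -0.0, -1.0]]
wrist_force: [0.5, 0.3, 0.9]
gripper_width: 0.034
grip_force: 40.4
```

send_rows --plan "-1 0 -0.5 0.3 0 0 0; -1 0 -1 0.3 0 0 0"

```text
clock: 28.05
tool_pos: [0.3638, 0.0873, 0.1471]
ee_rot: [[0.082, 0.997, 0.006], [0.997, -0.082, 0.0], [0.001, 0.006, -1.0]]
wrist_force: [0.7, 0.6, -0.5]
gripper_width: 0.0341
grip_force: 40.4
```

send_rows --plan "-1 0 -0.5 0 0 0 0; -1 0 -1 0 0 0 0"

```text
clock: 28.3
tool_pos: [0.3626, -0.0138, 0.1457]
ee_rot: [[0.083, 0.997, 0.003], [0.997, -0.083, -0.001], [-0.0, 0.003, -1.0]]
wrist_force: [1.5, -0.3, -1.1]
gripper_width: 0.0342
grip_force: 40.4
```

send_rows --plan "-1 0 -0.5 0 0 0 0; -1 0 -1 0 0 0 0"

```text
clock: 28.55
tool_pos: [0.3625, -0.1143, 0.1457]
ee_rot: [[0.084, 0.996, 0.003], [0.996, -0.084, -0.001], [-0.001, 0.003, -1.0]]
wrist_force: [1.4, 1.5, 0.3]
gripper_width: 0.0344
grip_force: 40.4
```

send_rows --plan "-1 0 -0.5 0 0 0 0; -1 0.2 -1 0 0 0 0; -1 0.2 -1 0 0 0 0"

```text
clock: 28.92
tool_pos: [0.3837, -0.2162, 0.1456]
ee_rot: [[0.087, 0.996, 0.003], [0.996, -0.087, -0.003], [-0.003, 0.004, -1.0]]
wrist_force: [-0.1, 0.7, -0.2]
gripper_width: 0.0341
grip_force: 40.4
```

send_rows --plan "-1 0.4 -0.25 0 0 0 0; -1 0.84 -0.5 -0.3 0 0 0; -1 0.84 -0.5 -0.8 0 0 0; -1 0.84 -0.5 -0.8 0 0 0; -1 0.84 -0.5 -0.8 0 0 0"

```text
clock: 29.55
tool_pos: [0.4658, -0.262, 0.0661]
ee_rot: [[0.083, 0.997, 0.001], [0.997, -0.083, -0.001], [-0.0, 0.001, -1.0]]
wrist_force: [-1.5, -0.2, 0.7]
gripper_width: 0.034
grip_force: 40.5
```

```bash
python3 - <<'E'
from h import *
s=env.state(); print(s['tool_pos'].round(4),tl(s['tool_pos']),s['gripper_width'])
E
```

```text
[ 0.4658 -0.262   0.0661] [0.0045 0.0937 0.0621] 0.03397165145359914
```

send_rows --plan "-1 -0.03 -0.01 0 0 0 0; -1 -0.03 -0.01 -0.25 0 0 0; -1 -0.03 -0.01 -0.45 0 0 0; -1 -0.03 -0.01 -0.45 0 0 0; -1 -0.03 -0.01 -0.45 0 0 0"

```text
clock: 30.18
tool_pos: [0.4628, -0.2637, 0.0207]
ee_rot: [[0.084, 0.996, 0.001], [0.996, -0.084, -0.001], [-0.001, 0.001, -1.0]]
wrist_force: [-1.0, 0.1, -0.6]
gripper_width: 0.0342
grip_force: 45.7
```

send_rows --plan "0.4 0 0 0 0 0 0; 0.4 0 0 0 0 0 0; 0.4 0 0 0.2 0 0 0; 0.4 0 0 0.6 0 0 0; 0.4 0 0 1 0 0 0; 0.4 -0.4 0.2 1 0 0 0; 0.4 -0.8 0.3 1 0 0 0; 0.4 -1 0.4 1 0 0 0"

```text
clock: 31.18
tool_pos: [0.3606, -0.2224, 0.1195]
ee_rot: [[0.084, 0.996, -0.0], [0.996, -0.084, 0.0], [0.0, -0.0, -1.0]]
wrist_force: [0.2, -1.0, 0.5]
gripper_width: 0.0598
grip_force: 0.0
```

send_rows --plan "0.4 0 0.5 0.3 0 0 0; 0.4 0 1 0.3 0 0 0"

```text
clock: 31.42
tool_pos: [0.3632, -0.123, 0.1511]
ee_rot: [[0.086, 0.996, 0.003], [0.996, -0.086, -0.002], [-0.001, 0.003, -1.0]]
wrist_force: [1.3, 0.7, -0.0]
gripper_width: 0.0595
grip_force: 0.0
```

send_rows --plan "0.4 0 0.5 0 0 0 0; 0.4 0 1 0 0 0 0"

```text
clock: 31.68
tool_pos: [0.3623, -0.0218, 0.1498]
ee_rot: [[0.084, 0.996, 0.001], [0.996, -0.084, -0.0], [-0.0, 0.001, -1.0]]
wrist_force: [1.0, -0.8, 0.2]
gripper_width: 0.0596
grip_force: 0.0
```

send_rows --plan "0.4 0 0.5 0 0 0 0; 0.4 0 1 0 0 0 0"

```text
clock: 31.92
tool_pos: [0.3624, 0.0784, 0.1498]
ee_rot: [[0.084, 0.996, 0.001], [0.996, -0.084, 0.0], [0.0, 0.001, -1.0]]
wrist_force: [1.7, -0.2, -0.1]
gripper_width: 0.0596
grip_force: 0.0
```

```bash
python3 - <<'E'
from h import *
s=env.state(); print(s['tool_pos'].round(4)); t=snap('top','t10'); jars(t); row(t)
E
```

```text
[0.3624 0.0784 0.1498]
jar? [274.8 172.8] [0.6578 0.1478 0.03  ]
jar? [255.  202.1] [0.5482 0.218  0.03  ]
jar? [227.8 205.1] [0.5365 0.3167 0.03  ]
row [339 200  19  16 153] [0.0654 0.2356 0.03  ]
row [335 212   5  13  38] [0.013  0.2786 0.03  ]
row [350 218   2  11  15] [0.0046 0.2267 0.03  ]
row [381 222  32  12 250] [0.0016 0.0547 0.03  ]
row [419 224   2  13  19] [-0.0017 -0.0274  0.03  ]
```

send_rows --plan "0.4 0 0.5 0 0 0 0; 0.4 0.2 1 0 0 0 0; 0.4 0.4 1 0 0 0 0"

```text
clock: 32.35
tool_pos: [0.4026, 0.1799, 0.1497]
ee_rot: [[0.079, 0.997, 0.001], [0.997, -0.079, 0.001], [0.001, 0.001, -1.0]]
wrist_force: [0.5, -0.7, -1.0]
gripper_width: 0.0595
grip_force: 0.0
```

send_rows --plan "0.4 0.4 0.35 0 0 0 0; 0.4 0.9 0.4 0 0 0 0; 0.4 0.9 0.4 0 0 0 0"

```text
clock: 32.72
tool_pos: [0.4953, 0.2173, 0.1491]
ee_rot: [[0.084, 0.996, 0.002], [0.996, -0.084, 0.0], [0.0, 0.002, -1.0]]
wrist_force: [-0.2, -1.0, -1.1]
gripper_width: 0.0599
grip_force: 0.0
```

send_rows --plan "0.4 0.3 0 0 0 0 0; 0.4 0.56 0 -0.3 0 0 0; 0.4 0.56 0 -0.7 0 0 0; 0.4 0.56 0 -0.7 0 0 0; 0.4 0.56 0 -0.7 0 0 0"

```text
clock: 33.35
tool_pos: [0.5484, 0.2169, 0.0807]
ee_rot: [[0.084, 0.996, 0.001], [0.996, -0.084, 0.0], [0.0, 0.001, -1.0]]
wrist_force: [0.5, 0.4, 0.3]
gripper_width: 0.0594
grip_force: 0.0
```

send_rows --plan "0.4 0 0.01 -0.35 0 0 0; 0.4 0 0.01 -0.65 0 0 0; 0.4 0 0.01 -0.65 0 0 0; -1 0 0.01 -0.65 0 0 0; -1 0 0.01 -0.65 0 0 0; -1 0 0.01 -0.65 0 0 0; -1 0 0.01 -0.65 0 0 0"

```text
clock: 34.22
tool_pos: [0.5498, 0.2183, 0.0168]
ee_rot: [[0.084, 0.996, 0.003], [0.996, -0.084, 0.001], [0.001, 0.003, -1.0]]
wrist_force: [-1.9, 0.2, 6.0]
gripper_width: 0.0343
grip_force: 39.1
```

send_rows --plan "-1 0 0 0.5 0 0 0; -1 0 0 1 0 0 0; -1 -0.4 0 1 0 0 0; -1 -0.9 0 1 0 0 0; -1 -1 0 1 0 0 0; -1 -1 0 1 0 0 0"

```text
clock: 34.98
tool_pos: [0.449, 0.2182, 0.1157]
ee_rot: [[0.083, 0.997, 0.002], [0.997, -0.083, 0.001], [0.001, 0.002, -1.0]]
wrist_force: [0.6, -0.6, -0.8]
gripper_width: 0.0346
grip_force: 40.5
```

send_rows --plan "-1 -0.4 -0.2 0.3 0 0 0; -1 -0.86 -0.4 0.3 0 0 0; -1 -0.86 -0.4 0.3 0 0 0"

```text
clock: 35.35
tool_pos: [0.3607, 0.1769, 0.1448]
ee_rot: [[0.084, 0.996, -0.001], [0.996, -0.084, -0.0], [-0.0, -0.001, -1.0]]
wrist_force: [0.3, 0.1, -1.3]
gripper_width: 0.0344
grip_force: 40.5
```

send_rows --plan "-1 0 -0.5 0 0 0 0; -1 0 -1 0 0 0 0"

```text
clock: 35.6
tool_pos: [0.3648, 0.0768, 0.1451]
ee_rot: [[0.082, 0.997, 0.003], [0.997, -0.082, -0.0], [0.0, 0.003, -1.0]]
wrist_force: [1.2, -0.2, 0.1]
gripper_width: 0.0344
grip_force: 40.5
```

send_rows --plan "-1 0 -0.5 0 0 0 0; -1 0 -1 0 0 0 0"

```text
clock: 35.85
tool_pos: [0.3646, -0.0246, 0.1452]
ee_rot: [[0.084, 0.996, 0.003], [0.996, -0.084, -0.001], [-0.001, 0.003, -1.0]]
wrist_force: [2.2, 0.5, -0.7]
gripper_width: 0.0342
grip_force: 40.5
```

send_rows --plan "-1 0 -0.5 0 0 0 0; -1 0 -1 0 0 0 0"

```text
clock: 36.1
tool_pos: [0.3642, -0.1254, 0.1451]
ee_rot: [[0.084, 0.996, 0.003], [0.996, -0.084, -0.001], [-0.001, 0.003, -1.0]]
wrist_force: [0.2, 0.1, -0.8]
gripper_width: 0.0342
grip_force: 40.5
```

send_rows --plan "-1 0 -0.5 0 0 0 0; -1 0.1 -1 0 0 0 0; -1 0.1 -1 0 0 0 0"

```text
clock: 36.48
tool_pos: [0.3746, -0.2273, 0.1449]
ee_rot: [[0.088, 0.996, 0.003], [0.996, -0.088, -0.003], [-0.003, 0.003, -1.0]]
wrist_force: [0.0, 0.3, -0.8]
gripper_width: 0.0343
grip_force: 40.5
```

send_rows --plan "-1 0.4 0 0 0 0 0; -1 0.92 0 -0.3 0 0 0; -1 0.92 0 -0.8 0 0 0; -1 0.92 0 -0.8 0 0 0; -1 0.92 0 -0.8 0 0 0"

```text
clock: 37.1
tool_pos: [0.4649, -0.2226, 0.0656]
ee_rot: [[0.084, 0.996, 0.001], [0.996, -0.084, -0.0], [-0.0, 0.001, -1.0]]
wrist_force: [1.0, -0.9, 0.5]
gripper_width: 0.034
grip_force: 40.6
```

```bash
python3 - <<'E'
from h import *
s=env.state(); print(s['tool_pos'].round(4),tl(s['tool_pos']),s['gripper_width'])
E
```

```text
[ 0.4649 -0.2226  0.0656] [0.0003 0.1329 0.0616] 0.03403158385397937
```

send_rows --plan "-1 0.01 0 0 0 0 0; -1 0.01 0 -0.25 0 0 0; -1 0.01 0 -0.44 0 0 0; -1 0.01 0 -0.44 0 0 0; -1 0.01 0 -0.44 0 0 0"

```text
clock: 37.72
tool_pos: [0.4658, -0.2228, 0.0215]
ee_rot: [[0.084, 0.996, 0.001], [0.996, -0.084, -0.001], [-0.001, 0.001, -1.0]]
wrist_force: [0.4, -0.6, -0.1]
gripper_width: 0.0342
grip_force: 60.2
```

send_rows --plan "0.4 0 0 0 0 0 0; 0.4 0 0 0 0 0 0; 0.4 0 0 0.2 0 0 0; 0.4 0 0 0.6 0 0 0; 0.4 0 0 1 0 0 0; 0.4 -0.4 0 1 0 0 0; 0.4 -0.8 0 1 0 0 0; 0.4 -1 0 1 0 0 0"

```text
clock: 38.72
tool_pos: [0.3636, -0.2218, 0.1205]
ee_rot: [[0.084, 0.996, -0.0], [0.996, -0.084, 0.0], [-0.0, -0.0, -1.0]]
wrist_force: [0.3, -0.9, 0.2]
gripper_width: 0.0596
grip_force: 0.0
```

send_rows --plan "0.4 0 0.5 0.3 0 0 0; 0.4 0 1 0.3 0 0 0"

```text
clock: 38.98
tool_pos: [0.3662, -0.1223, 0.1521]
ee_rot: [[0.086, 0.996, 0.003], [0.996, -0.086, -0.002], [-0.001, 0.003, -1.0]]
wrist_force: [1.7, 0.2, -0.4]
gripper_width: 0.0595
grip_force: 0.0
```

send_rows --plan "0.4 0 0.5 0 0 0 0; 0.4 0 1 0 0 0 0"

```text
clock: 39.22
tool_pos: [0.3654, -0.0209, 0.1508]
ee_rot: [[0.084, 0.996, 0.001], [0.996, -0.084, -0.0], [-0.0, 0.001, -1.0]]
wrist_force: [0.2, -0.2, 0.8]
gripper_width: 0.06
grip_force: 0.0
```

send_rows --plan "0.4 0 0.5 0 0 0 0; 0.4 0 1 0 0 0 0"

```text
clock: 39.48
tool_pos: [0.3654, 0.0793, 0.1508]
ee_rot: [[0.084, 0.996, 0.001], [0.996, -0.084, -0.0], [0.0, 0.001, -1.0]]
wrist_force: [0.9, 0.3, 0.4]
gripper_width: 0.0595
grip_force: 0.0
```

send_rows --plan "0.4 0 0.5 0 0 0 0; 0.4 0 1 0 0 0 0; 0.4 0 1 0 0 0 0"

```text
clock: 39.85
tool_pos: [0.3652, 0.1806, 0.1506]
ee_rot: [[0.079, 0.997, 0.001], [0.997, -0.079, 0.001], [0.001, 0.001, -1.0]]
wrist_force: [0.8, -0.4, -0.1]
gripper_width: 0.0599
grip_force: 0.0
```

```bash
python3 - <<'E'
from h import *
s=env.state(); print(s['tool_pos'].round(4)); t=snap('top','t11'); jars(t); row(t)
E
```

```text
[0.3652 0.1806 0.1506]
jar? [274.8 172.8] [0.6577 0.1478 0.03  ]
jar? [227.9 205.1] [0.5366 0.3164 0.03  ]
row [339 200  19  16 152] [0.0654 0.2356 0.03  ]
row [335 212   5  13  38] [0.013  0.2786 0.03  ]
row [350 218   2  11  13] [0.0032 0.2268 0.03  ]
row [372 221  41  13 316] [0.0017 0.0702 0.03  ]
row [419 224   2  13  18] [-0.0021 -0.0276  0.03  ]
```

send_rows --plan "0.2 0.35 0.5 0 0 0 0; 0.2 0.7 1 0 0 0 0; 0.2 0.7 1 0 0 0 0"

```text
clock: 40.28
tool_pos: [0.4378, 0.2791, 0.1499]
ee_rot: [[0.083, 0.997, 0.001], [0.997, -0.083, 0.001], [0.001, 0.001, -1.0]]
wrist_force: [-0.5, -0.7, 0.0]
gripper_width: 0.051
grip_force: 0.0
```

send_rows --plan "0.2 0.5 0.2 0 0 0 0; 0.2 1 0.36 0 0 0 0; 0.2 1 0.36 -0.5 0 0 0; 0.2 1 0.36 -0.7 0 0 0; 0.2 1 0.36 -0.7 0 0 0; 0.2 1 0.36 -0.7 0 0 0"

```text
clock: 41.02
tool_pos: [0.536, 0.313, 0.0816]
ee_rot: [[0.085, 0.996, 0.001], [0.996, -0.085, 0.0], [0.0, 0.001, -1.0]]
wrist_force: [-0.1, -0.2, -0.3]
gripper_width: 0.0514
grip_force: 0.0
```

send_rows --plan "0.2 0 0.03 -0.35 0 0 0; 0.2 0 0.03 -0.65 0 0 0; 0.2 0 0.03 -0.65 0 0 0; -1 0 0.03 -0.65 0 0 0; -1 0 0.03 -0.65 0 0 0; -1 0 0.03 -0.65 0 0 0; -1 0 0.03 -0.65 0 0 0"

```text
clock: 41.9
tool_pos: [0.5367, 0.3173, 0.0174]
ee_rot: [[0.084, 0.996, 0.003], [0.996, -0.084, 0.001], [0.001, 0.003, -1.0]]
wrist_force: [-1.2, -1.3, 7.4]
gripper_width: 0.0343
grip_force: 40.5
```

send_rows --plan "-1 0 0 0.5 0 0 0; -1 0 0 1 0 0 0; -1 -0.4 -0.2 1 0 0 0; -1 -0.9 -0.4 1 0 0 0; -1 -1 -0.4 1 0 0 0; -1 -1 -0.4 1 0 0 0"

```text
clock: 42.65
tool_pos: [0.4359, 0.2773, 0.1164]
ee_rot: [[0.083, 0.997, 0.002], [0.997, -0.083, 0.001], [0.001, 0.002, -1.0]]
wrist_force: [0.7, 1.2, -0.8]
gripper_width: 0.0343
grip_force: 40.3
```

send_rows --plan "-1 -0.3 -0.5 0.3 0 0 0; -1 -0.7 -1 0.3 0 0 0; -1 -0.7 -1 0.3 0 0 0"

```text
clock: 43.02
tool_pos: [0.3642, 0.175, 0.1457]
ee_rot: [[0.086, 0.996, -0.0], [0.996, -0.086, -0.001], [-0.001, -0.0, -1.0]]
wrist_force: [1.3, -0.3, -0.2]
gripper_width: 0.0341
grip_force: 40.4
```

send_rows --plan "-1 0 -0.5 0 0 0 0; -1 0 -1 0 0 0 0"

```text
clock: 43.28
tool_pos: [0.3679, 0.0759, 0.1462]
ee_rot: [[0.082, 0.997, 0.003], [0.997, -0.082, -0.0], [0.0, 0.003, -1.0]]
wrist_force: [1.1, -0.2, 0.2]
gripper_width: 0.0341
grip_force: 40.4
```

send_rows --plan "-1 0 -0.5 0 0 0 0; -1 0 -1 0 0 0 0"

```text
clock: 43.52
tool_pos: [0.3679, -0.0254, 0.1462]
ee_rot: [[0.083, 0.997, 0.003], [0.997, -0.083, -0.001], [-0.001, 0.003, -1.0]]
wrist_force: [0.8, -0.2, -0.9]
gripper_width: 0.0339
grip_force: 40.4
```

send_rows --plan "-1 0 -0.5 0 0 0 0; -1 0 -1 0 0 0 0"

```text
clock: 43.78
tool_pos: [0.3676, -0.1262, 0.1462]
ee_rot: [[0.084, 0.996, 0.003], [0.996, -0.084, -0.001], [-0.001, 0.003, -1.0]]
wrist_force: [1.2, -0.2, -0.9]
gripper_width: 0.0343
grip_force: 40.4
```

send_rows --plan "-1 0 -0.3 0 0 0 0; -1 0 -0.6 0 0 0 0; -1 0 -0.6 0 0 0 0; -1 0.5 -0.6 0 0 0 0; -1 1 -0.6 0 0 0 0; -1 1 -0.6 -0.5 0 0 0; -1 1 -0.6 -0.8 0 0 0; -1 1 -0.6 -0.8 0 0 0"

```text
clock: 44.78
tool_pos: [0.4648, -0.1819, 0.0637]
ee_rot: [[0.083, 0.997, -0.003], [0.997, -0.083, 0.002], [0.002, -0.003, -1.0]]
wrist_force: [0.3, -0.7, -0.3]
gripper_width: 0.0342
grip_force: 40.5
```

```bash
python3 - <<'E'
from h import *
s=env.state(); print(s['tool_pos'].round(4),tl(s['tool_pos']),s['gripper_width'])
E
```

```text
[ 0.4648 -0.1819  0.0637] [-0.0032  0.1734  0.0597] 0.03419983772323749
```

send_rows --plan "-1 0 0 0 0 0 0; -1 0 0 0 0 0 0"

```text
clock: 45.02
tool_pos: [0.4666, -0.1838, 0.0668]
ee_rot: [[0.084, 0.996, 0.002], [0.996, -0.084, -0.001], [-0.001, 0.003, -1.0]]
wrist_force: [-0.1, 0.0, -0.8]
gripper_width: 0.0342
grip_force: 40.5
```

send_rows --plan "-1 0.025 0 0 0 0 0; -1 0.025 0 -0.25 0 0 0; -1 0.025 0 -0.445 0 0 0; -1 0.025 0 -0.445 0 0 0; -1 0.025 0 -0.445 0 0 0"

```text
clock: 45.65
tool_pos: [0.4682, -0.1834, 0.0214]
ee_rot: [[0.084, 0.996, 0.001], [0.996, -0.084, -0.0], [-0.0, 0.001, -1.0]]
wrist_force: [-0.2, 0.2, -1.4]
gripper_width: 0.0343
grip_force: 45.6
```

send_rows --plan "0.4 0 0 0 0 0 0; 0.4 0 0 0 0 0 0; 0.4 0 0 0.2 0 0 0; 0.4 0 0 0.6 0 0 0; 0.4 0 0 1 0 0 0; -1 -0.4 0 1 0 0 0; -1 -0.8 0 1 0 0 0; -1 -1 0 1 0 0 0"

```text
clock: 46.65
tool_pos: [0.366, -0.1828, 0.121]
ee_rot: [[0.084, 0.996, -0.0], [0.996, -0.084, 0.0], [0.0, -0.0, -1.0]]
wrist_force: [-0.2, -0.4, 1.2]
gripper_width: 0.005
grip_force: 0.0
```

send_rows --plan "-1 0 0.5 0 0 0 0; -1 0 1 0 0 0 0; -1 0 1 0 0 0 0"

```text
clock: 47.02
tool_pos: [0.3671, -0.0806, 0.121]
ee_rot: [[0.08, 0.997, -0.0], [0.997, -0.08, 0.001], [0.001, -0.0, -1.0]]
wrist_force: [-0.8, -0.3, 0.4]
gripper_width: -0.0001
grip_force: 0.0
```

```bash
python3 - <<'E'
from h import *
s=env.state(); print(s['tool_pos'].round(4),s['gripper_width']); t=snap('top','t12'); c=snap('scene','s12'); jars(t); row(t)
a=cv2.resize(t['img'][195:255,330:440],None,fx=6,fy=6,interpolation=2);b=cv2.resize(c['img'][170:220,350:460],None,fx=4.5,fy=4.5,interpolation=2)
b=cv2.copyMakeBorder(b,0,0,0,a.shape[1]-b.shape[1],0)
cv2.imwrite('pics/v12.png',np.vstack([a,b])[:,:,::-1])
E
```

```text
[ 0.3671 -0.0806  0.121 ] -0.00010332839105050652
jar? [274.9 172.8] [0.6577 0.1475 0.03  ]
row [339 200  19  16 151] [0.0656 0.2358 0.03  ]
row [335 212   5  13  39] [0.0126 0.2784 0.03  ]
row [335 218  49  32 340] [-0.0474  0.1986  0.03  ]
row [360 220  10   9  71] [0.0008 0.1748 0.03  ]
row [372 221  41  13 318] [0.0018 0.0703 0.03  ]
row [419 224   2  13  18] [-0.0021 -0.0276  0.03  ]
```

View pics/v12.png

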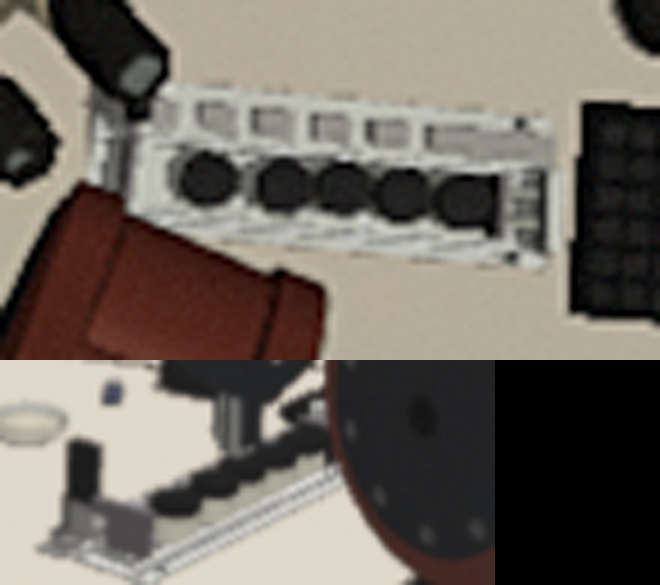

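All five jars stand upright in the lane, from (205,180) to (465,200) in the top crop, with a gap of about 9 mm before the last one. I'll regrip the last jar and press the row home with it.

send_rows --plan "0.4 0 -0.5 0 0 0 0; 0.4 0 -1 0 0 0 0; 0.4 0 -1 0 0 0 0; 0.4 0.5 -1 0 0 0 0; 0.4 1 -1 0 0 0 0; 0.4 1 -1 0 0 0 0; 0.4 1 -1 0 0 0 0"

```text
clock: 48.0
tool_pos: [0.4671, -0.1829, 0.1204]
ee_rot: [[0.084, 0.996, -0.001], [0.996, -0.084, 0.001], [0.001, -0.001, -1.0]]
wrist_force: [-0.6, -0.1, -0.5]
gripper_width: 0.0596
grip_force: 0.0
```

send_rows --plan "0.4 0 0.01 -0.5 0 0 0; 0.4 0 0.01 -0.99 0 0 0; 0.4 0 0.01 -0.99 0 0 0; -1 0 0.01 -0.99 0 0 0; -1 0 0.01 -0.99 0 0 0; -1 0 0.01 -0.99 0 0 0; -1 0 0.01 -0.99 0 0 0"

```text
clock: 48.88
tool_pos: [0.4688, -0.183, 0.024]
ee_rot: [[0.084, 0.996, 0.002], [0.996, -0.084, -0.002], [-0.002, 0.003, -1.0]]
wrist_force: [-2.3, 0.4, 8.6]
gripper_width: 0.0336
grip_force: 39.6
```

send_rows --plan "-1 -0.004 -0.05 0.005 0 0 0; -1 -0.008 -0.1 0.005 0 0 0; -1 -0.008 -0.1 0.005 0 0 0; -1 -0.008 -0.1 0.005 0 0 0"

```text
clock: 49.38
tool_pos: [0.4684, -0.1928, 0.024]
ee_rot: [[0.084, 0.996, 0.003], [0.996, -0.084, -0.001], [-0.0, 0.003, -1.0]]
wrist_force: [-1.2, 2.3, 10.4]
gripper_width: 0.034
grip_force: 40.6
```

send_rows --plan "-1 -0.002 -0.02 0 0 0 0; -1 -0.002 -0.02 0 0 0 0; -1 -0.002 -0.02 0 0 0 0"

```text
clock: 49.75
tool_pos: [0.4682, -0.1941, 0.024]
ee_rot: [[0.083, 0.997, 0.003], [0.997, -0.083, 0.0], [0.001, 0.003, -1.0]]
wrist_force: [1.0, 5.9, 11.4]
gripper_width: 0.0339
grip_force: 40.7
```

send_rows --plan "-1 -0.002 -0.02 0 0 0 0; -1 -0.002 -0.02 0 0 0 0; -1 -0.002 -0.02 0 0 0 0"

```text
clock: 50.12
tool_pos: [0.4681, -0.1954, 0.024]
ee_rot: [[0.083, 0.997, 0.004], [0.997, -0.083, 0.002], [0.002, 0.003, -1.0]]
wrist_force: [1.2, 8.9, 12.6]
gripper_width: 0.0337
grip_force: 40.8
```

send_rows --plan "-1 -0.002 -0.02 0 0 0 0; -1 -0.002 -0.02 0 0 0 0; -1 -0.002 -0.02 0 0 0 0"

```text
clock: 50.5
tool_pos: [0.468, -0.1958, 0.024]
ee_rot: [[0.082, 0.997, 0.004], [0.997, -0.082, 0.005], [0.005, 0.004, -1.0]]
wrist_force: [2.6, 16.9, 15.3]
gripper_width: 0.034
grip_force: 41.1
```

The row is hard against home: 17 N with the last jar at about y 0.162. I'll relax, release, and go to the stop with the tilt.

send_rows --plan "-1 0.004 0.05 0 0 0 0; -1 0.004 0.05 0 0 0 0; 0.4 0.004 0.05 0 0 0 0; 0.4 0.004 0.05 0 0 0 0; 0.4 0.004 0.05 0.2 0 0 0; 0.4 0.004 0.05 0.6 0 0 0; 0.4 0.004 0.05 1 0 0 0; 0.4 0.004 0.05 1 0 0 0"

```text
clock: 51.5
tool_pos: [0.4687, -0.1944, 0.1251]
ee_rot: [[0.084, 0.996, 0.005], [0.996, -0.084, -0.003], [-0.002, 0.005, -1.0]]
wrist_force: [0.6, -0.3, -0.5]
gripper_width: 0.0598
grip_force: 0.0
```

send_rows --plan "0.1 0.2 0 0.3 0.04 -0.0035 0; 0.1 0.45 0.2 0.3 0.083 -0.007 0; 0.1 0.45 0.2 0.3 0.083 -0.007 0; 0.1 0.45 0.2 0.3 0.083 -0.007 0"

```text
clock: 52.0
tool_pos: [0.5107, -0.1731, 0.1512]
ee_rot: [[0.081, 0.996, 0.02], [0.963, -0.084, 0.257], [0.258, -0.002, -0.966]]
wrist_force: [-0.4, 0.2, -0.9]
gripper_width: 0.0474
grip_force: 0.0
```

```bash
python3 - <<'E'
from h import *
s=env.state(); print(s['tool_pos'].round(4),s['ee_rot'].round(3).tolist()); t=snap('top','t13'); row(t)
E
```

```text
[ 0.5107 -0.1731  0.1512] [[0.081, 0.996, 0.02], [0.963, -0.084, 0.257], [0.258, -0.002, -0.966]]
row [339 200  19  27 172] [0.0601 0.2349 0.03  ]
row [ 363  200   54   50 1282] [0.0267 0.1016 0.03  ]
row [335 212   5  13  40] [0.0139 0.2786 0.03  ]
```

send_rows --plan "0.1 0.04 0.3 -0.3 0 0 0; 0.1 0.04 0.42 -0.6 0 0 0; 0.1 0.04 0.42 -0.6 0 0 0; 0.1 0.04 0.42 -1 0 0 0; 0.1 0.04 0.42 -1 0 0 0; 0.1 0.04 0.42 -1 0 0 0"

```text
clock: 52.8
tool_pos: [0.5164, -0.1319, 0.0539]
ee_rot: [[0.081, 0.996, 0.023], [0.963, -0.084, 0.257], [0.258, 0.001, -0.966]]
wrist_force: [0.0, -0.7, -0.1]
gripper_width: 0.047
grip_force: 0.0
```

send_rows --plan "-1 0 0 0 0 0 0; -1 0 0 0 0 0 0; -1 0 0 0 0 0 0; -1 0 0 0 0 0 0; -1 0 0 0.08 0 0 0; -1 0 0 0.15 0 0 0; -1 0 0 0.15 0 0 0; -1 0 0 0.15 0 0 0"

```text
clock: 53.8
tool_pos: [0.5147, -0.131, 0.0677]
ee_rot: [[0.081, 0.996, 0.02], [0.963, -0.084, 0.258], [0.259, -0.002, -0.966]]
wrist_force: [-5.3, -0.3, -1.7]
gripper_width: 0.0231
grip_force: 39.8
```

send_rows --plan "-1 -0.015 -0.18 0 0 0 0; -1 -0.03 -0.357 0 0 0 0; -1 -0.03 -0.357 0 0 0 0; -1 -0.03 -0.357 0 0 0 0"

```text
clock: 54.3
tool_pos: [0.5115, -0.1671, 0.0675]
ee_rot: [[0.082, 0.996, 0.019], [0.963, -0.084, 0.258], [0.258, -0.002, -0.966]]
wrist_force: [-6.0, -1.3, -2.1]
gripper_width: 0.023
grip_force: 39.9
```

send_rows --plan "-1 0 0 -0.07 0 0 0; -1 0 0 -0.14 0 0 0; -1 0 0 -0.14 0 0 0; -1 0 0 -0.14 0 0 0"

```text
clock: 54.8
tool_pos: [0.5115, -0.1666, 0.0541]
ee_rot: [[0.082, 0.996, 0.02], [0.962, -0.084, 0.258], [0.259, -0.002, -0.966]]
wrist_force: [-6.9, 1.2, 3.7]
gripper_width: 0.023
grip_force: 40.6
```

Lowered 13.5 mm, back to grip height, so the tooth is in. I'll release, retreat, and check.

send_rows --plan "0.1 0 0 0 0 0 0; 0.1 0 0 0 0 0 0; 0.1 0 0 0 0 0 0; 0.1 0 0 0.3 0 0 0; 0.1 0 -0.1 0.7 0 0 0; 0.1 0 -0.2 1 0 0 0; 0.1 -0.5 -0.2 1 0 0 0; 0.1 -1 -0.2 1 0 0 0"

```text
clock: 55.8
tool_pos: [0.4121, -0.1871, 0.1536]
ee_rot: [[0.08, 0.997, 0.022], [0.963, -0.083, 0.257], [0.258, 0.001, -0.966]]
wrist_force: [-0.4, 0.3, 0.6]
gripper_width: 0.0471
grip_force: 0.0
```

send_rows --plan "0.1 -0.5 0.25 0.1 -0.04 0.0035 0; 0.1 -0.7 0.5 0.1 -0.083 0.007 0; 0.1 -0.7 0.5 0.1 -0.083 0.007 0"

```text
clock: 56.18
tool_pos: [0.3411, -0.134, 0.1637]
ee_rot: [[0.08, 0.997, 0.0], [0.997, -0.08, -0.001], [-0.001, 0.0, -1.0]]
wrist_force: [0.8, -0.3, -0.0]
gripper_width: 0.0469
grip_force: 0.0
```

send_rows --plan "0.1 0 0.5 0.3 0 0 0; 0.1 0 1 0.3 0 0 0; 0.1 0 1 0.3 0 0 0; 0.1 0 1 0.3 0 0 0"

```text
clock: 56.68
tool_pos: [0.3436, -0.0373, 0.1935]
ee_rot: [[0.083, 0.997, 0.0], [0.997, -0.083, 0.0], [0.0, 0.0, -1.0]]
wrist_force: [-0.1, 0.2, -0.3]
gripper_width: 0.0468
grip_force: 0.0
```

send_rows --plan "0.1 0 0.5 0.3 0 0 0; 0.1 0 1 0.3 0 0 0; 0.1 0 1 0.3 0 0 0; 0.1 0 1 0.3 0 0 0"

```text
clock: 57.18
tool_pos: [0.3433, 0.0622, 0.2231]
ee_rot: [[0.085, 0.996, -0.001], [0.996, -0.085, -0.0], [-0.0, -0.0, -1.0]]
wrist_force: [-0.8, -0.8, 1.0]
gripper_width: 0.0473
grip_force: 0.0
```

```bash
python3 - <<'E'
from h import *
s=env.state(); print(s['tool_pos'].round(4)); t=snap('top','t14'); s=snap('scene','s14'); row(t)
def ln(im,c,x0,y0,f,P,col):
    q=((proj(c,[lane(*p) for p in P])-[x0,y0]+.5)*f).astype(int); cv2.polylines(im,[q.reshape(-1,1,2)],True,col,1)
a=cv2.resize(t['img'][195:250,330:430],None,fx=6,fy=6,interpolation=2)[:,:,::-1].copy();b=cv2.resize(s['img'][165:215,355:455],None,fx=5,fy=5,interpolation=2)[:,:,::-1].copy()
for im,c,x0,y0,f in((a,t,330,195,6),(b,s,355,165,5)):
    Y=.188; ln(im,c,x0,y0,f,[(.028,Y-.007,.073),(.052,Y-.007,.073),(.052,Y+.007,.073),(.028,Y+.007,.073)],(255,0,255))
    ln(im,c,x0,y0,f,[(-.02,.185,.038),(.02,.185,.038),(.02,.191,.038),(-.02,.191,.038)],(255,0,0))
b=cv2.copyMakeBorder(b,0,0,0,a.shape[1]-b.shape[1],0)
cv2.imwrite('pics/v14.png',np.vstack([a,b]))
E
```

```text
[0.3433 0.0622 0.2231]
row [339 200  26  17 178] [0.0632 0.2255 0.03  ]
row [335 212   5  13  38] [0.013  0.2786 0.03  ]
row [363 220  50  14 390] [0.0016 0.0872 0.03  ]
row [419 224   2  13  20] [-0.0022 -0.0274  0.03  ]
```

View pics/v14.png

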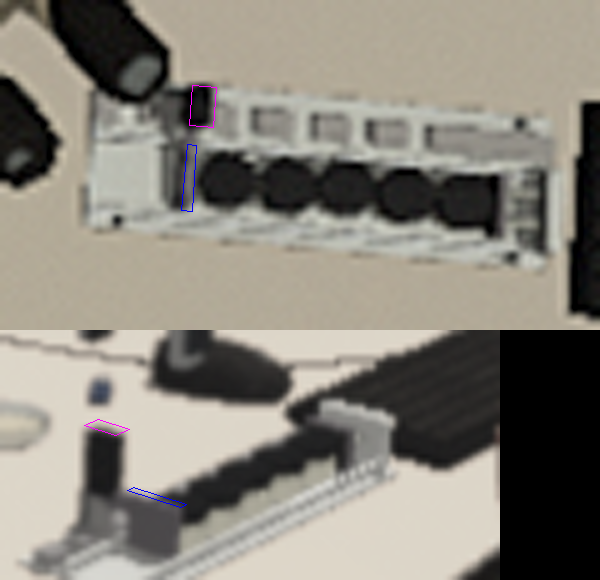

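The row is tight, and the stop is down in notch 5: handle top at (205,105) in the top crop and (105,430) in the scene crop, both on the model. The gripper is clear, so I'm handing in.

```bash
python3 -c "
from workcell import workorder
print(workorder.hand_in())"
```

```text
the job is handed in; nothing more can be done
None
```

I handed in the job with all five black-capped jars standing in a tight row against the home end and the stop down in notch 5. The hand-in returned no verdict, so I judged this from the final camera views.

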